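Load the specimen scanner and hang up the wash basket

TASK

The washed half tensile bars lying on the bench are due for scanning: pull the scanner's carrier fully out by its tab, lay every bar flat down in a compartment of its own with its wide head in the compartment's wide end, then push the carrier fully home under the hood with all of them in it and press the start button once it is home. Hang the empty wash basket by its handle across both prongs of the drip stand's hook (before or after, as you like), so that it hangs still and level. Leave the other things on the bench where they are.

Things in the scene. Friction and masses are not known exactly. Their poses are not given: they have to be found in the camera images.
- bar0_mid (a point): Half tensile bar 0 (190 g, may be absent): flat steel paddle 84 mm long, 12 thick; shank 54 x 18, head 30 x 34 with a dark dot; both faces alike, either may be up; starts flat on the bench. Point: half-way along, half-way up; x along it to the head, z through it. The head starts 12 mm from here; grip the shank across its 18 mm here or a few mm towards -x. Balance point 6 mm towards the head.
- bar1_mid (a point): Half tensile bar 1 (190 g, may be absent): flat steel paddle 84 mm long, 12 thick; shank 54 x 18, head 30 x 34 with a dark dot; both faces alike, either may be up; starts flat on the bench. Point: half-way along, half-way up; x along it to the head, z through it. The head starts 12 mm from here; grip the shank across its 18 mm here or a few mm towards -x. Balance point 6 mm towards the head.
- bar2_mid (a point): Half tensile bar 2 (190 g, may be absent): flat steel paddle 84 mm long, 12 thick; shank 54 x 18, head 30 x 34 with a dark dot; both faces alike, either may be up; starts flat on the bench. Point: half-way along, half-way up; x along it to the head, z through it. The head starts 12 mm from here; grip the shank across its 18 mm here or a few mm towards -x. Balance point 6 mm towards the head.
- bar3_mid (a point): Half tensile bar 3 (190 g, may be absent): flat steel paddle 84 mm long, 12 thick; shank 54 x 18, head 30 x 34 with a dark dot; both faces alike, either may be up; starts flat on the bench. Point: half-way along, half-way up; x along it to the head, z through it. The head starts 12 mm from here; grip the shank across its 18 mm here or a few mm towards -x. Balance point 6 mm towards the head.
- pocket0 (a point): Compartment 0 of the carrier (any bar fits any): paddle-shaped recess 91 mm long in black walls 4 mm high, shank end 25 wide, head end 41 wide (3.5 mm clear all round). Point: where the mid point of a well laid bar comes, 6 mm above the recess floor, which is 16 mm above the bench; x to the wide end, z up. A bar the wrong way round cannot lie flat. The four point four different ways.
- pocket1 (a point): Compartment 1 of the carrier (any bar fits any): paddle-shaped recess 91 mm long in black walls 4 mm high, shank end 25 wide, head end 41 wide (3.5 mm clear all round). Point: where the mid point of a well laid bar comes, 6 mm above the recess floor, which is 16 mm above the bench; x to the wide end, z up. A bar the wrong way round cannot lie flat. The four point four different ways.
- pocket2 (a point): Compartment 2 of the carrier (any bar fits any): paddle-shaped recess 91 mm long in black walls 4 mm high, shank end 25 wide, head end 41 wide (3.5 mm clear all round). Point: where the mid point of a well laid bar comes, 6 mm above the recess floor, which is 16 mm above the bench; x to the wide end, z up. A bar the wrong way round cannot lie flat. The four point four different ways.
- pocket3 (a point): Compartment 3 of the carrier (any bar fits any): paddle-shaped recess 91 mm long in black walls 4 mm high, shank end 25 wide, head end 41 wide (3.5 mm clear all round). Point: where the mid point of a well laid bar comes, 6 mm above the recess floor, which is 16 mm above the bench; x to the wide end, z up. A bar the wrong way round cannot lie flat. The four point four different ways.
- carrier (a joint): travel of the specimen carrier of the scanner, m: 0 fully in, 0.22 fully out, end stops at both. About 2 N of friction (more if moved fast); it stays where it is left. Fully in, all compartments are under the hood and cannot be loaded; fully out, all are clear of it.
- tab (a point): The carrier's upright black grip tab at its outer end, 18 mm (x) x 28 mm (y), top 85 mm above the bench; point: its middle, 15 mm below its top. +y is the way the carrier slides out, x is across.
- scanner: The fixed scanner; origin on the bench at the mouth of its hood, +y the way the carrier slides out. Clear-topped hood 170 mm wide (x), 73 mm high, from y = -10 to -225 mm, taller cream housing (200 mm) behind it; base 150 mm wide, 10 mm high, under the carrier out to y = 290 mm. The tab stands at y = 34 mm when the carrier is in, 254 when out.
- start (a joint): The start button, m: 0 up, 0.006 fully pressed; it springs back. Fully down takes about 5 N.
- start_top (a point): centre of the top of the start button, a steel button 32 mm across in a low round black housing that stands by itself on the bench in front of the scanner; z up, press straight down.
- bail (a point): Middle of the top bar of the rigid upright handle of the steel wash basket, 130 mm above the basket's underside. The bar is flat, 16 mm wide (x), 10 mm thick, 112 mm long along y; uprights go down from its ends; z is up.
- basket: The empty wash basket, 90 (x) x 116 (y) mm, 50 mm deep, 250 g, standing on the bench; origin: centre of its underside; the handle bar is 130 mm above this.
- hook_seat (a point): Double hook of the drip stand: two 8 mm prongs at y = +-34 mm (60 mm clear between them) running to -x from a crossbar on a column. Point: where the middle of the handle bar rests, 204 mm above the bench, bar along y across both prongs. Tips, 18 mm towards -x, end 13 mm higher than this; crossbar face 70 mm towards +x, 215 mm high. In between, the prongs are level. Foot 140 x 150, 10 high.
- puck0: bystander, not part of the job: black mounted-sample puck, 32 mm across, 18 mm high; origin at the centre of its underside
- puck1: bystander, not part of the job: red mounted-sample puck, 32 mm across, 18 mm high; origin at the centre of its underside
- puck2: bystander, not part of the job: black mounted-sample puck, 32 mm across, 18 mm high; origin at the centre of its underside
- loupe: bystander, not part of the job: black loupe, 38 mm across, 30 mm high; origin at the centre of its underside
- etch_jar: bystander, not part of the job: amber jar, 60 mm across, 90 mm high; origin at the centre of its underside
- wash_bottle: bystander, not part of the job: white bottle, 64 mm across, 170 mm high; origin at the centre of its underside
- dish: bystander, not part of the job: glass dish, 90 mm across, 18 mm high; origin at the centre of its underside
There are look-alikes about, which are no part of the job. What is shaped like the part that bears bar0_mid but blue or brown is not meant.

How it is judged:
By the outcome, as a careful person would: the job done as asked, in the order asked, and still so for the second after the job is handed in, with the robot touching nothing.
Of bar0, bar1, bar2, bar3 only 3 to 4 are there at a start; the rules pass over those that are not, and their reading is None.
At some moment in a run one of bar0, bar1, bar2, bar3 may be knocked a few centimetres aside while the robot is not near it.
Once in a run the grip may slacken for a moment while it holds something.
It also fails if it takes over 210 s, if anything falls off the work surface, if the arm or the gripper's body presses on something with over 40 N, if the wrist force passes 120 N, or if a joint passes its speed limit or range.

ROBOT

A 6-joint arm with a two-finger parallel gripper is mounted at the origin on the work surface. World frame = base frame: x ahead of the robot, y to its left, z up, the work surface at z = 0. Lengths are in mm, angles in rad, forces in N, time in s.
With the tool pointing down it reaches from about 300 to 1000 mm from the base axis. Payload 5.1 kg.
Tool frame: the origin (TCP) lies midway between the tips of the shut fingers; the grasp point (between the pads) lies 19 mm behind it (ctrl.grasp_offset is the distance from the TCP to the grasp point, in mm); z points along the fingers, y is the direction in which the jaws open and shut (so a half turn about z gives the same grasp; the last joint's range is limited). The gripper opens to 95 mm and grips with 3 to 60 N. Pads are 20 mm wide; open, the fingers measure 119 mm over their backs; the gripper's body (75 mm by 180 mm) begins 59 mm behind the grasp point.
Start: joints at [-1.263, 0.124, 1.65, -0, 1.367, -0.083], TCP at [247.571, -600.994, 214.656] pointing down, gripper open.
Joint ranges: [-2.61, 2.61], [-1.02, 2.33], [0.03, 2.71], [-1.35, 4.49], [0.32, 2.68], [-2.91, 2.91]. Speed limits (rad/s): [2.57, 2.57, 3.14, 3.14, 3.14, 3.14].

INTERFACE

Orientations are given as [roll, pitch, yaw] about the fixed x, y, z axes, in that order (R = Rz(yaw) Ry(pitch) Rx(roll)).
In Python, from workcell import ctrl gives the robot as it stands.
- The arm moves only by the tool servo_tool, never from a script. Its argument "commands" is one flat list of numbers, 6 for each row, row after row: the shift along the tool's x, y, z in units of 50 mm (1.0 is 50 mm), then the turn, a rotation vector about the tool's x, y, z in units of 6 degrees (1.0 is 6 degrees). A call has 1 to 20 rows; each row shifts and turns the commanded pose from where the row before left it, along the tool's axes as they then stand; what a row does not reach is not made up. A row lasts 1/10 s, in which the tool goes at most 50 mm and 8.59 degrees, less where a joint would pass 70% of its speed; a pose out of reach is approached as far as the arm can. A call is refused whole if a number of a shift passes 1 or a number of a turn 1, either way. A call with a gripper value outside its range is refused whole. "jaw" is the closure, from -1 (fully open) to 1 (shut), set as the call begins (left out, the last holds). The fingers move at their own pace and stop on an object; the grip force is fixed at half the most. Time passes only in rows, so rows that do not move let the fingers close. It gives the time, the measured TCP pose, the force and the opening at its end, in the units of the state.
- ctrl.get_state(): the state, without advancing time (a new reading comes with each control period).
- ctrl.capture(name): name is "scene" or "top" or "wrist"; returns (picture, depth): 480x640x3 uint8, blue, green, red; 480x640 float32, mm along the optical axis (not along the pixel's ray), 0 where there is no reading.
- ctrl.camera_params(name): a dict with "fx", "fy", "cx", "cy" (pixels), "dist_coeffs" ([k1, k2, p1, p2, k3] as OpenCV has them; the pictures are not rectified), "world_to_cam" (4x4, takes a point from world to camera coordinates); the wrist camera has in their place "T_tool_cam" (4x4, takes a point from camera to tool coordinates, whose origin is the TCP and whose axes are the flange's). Camera axes: x right, y down, z forward; pixel columns grow to the right and rows downward; lengths in mm; the calibration is good to about 2 mm. A picture is of the moment at which its call begins: read the wrist's pose just before it. camera_params takes no time and is no camera call.
- ctrl.sign_off(): hands the job in, once; it reports no verdict.
The state is a dict: "clock": time; "joint_pos": joint angles; "dq": joint speeds; "joint_torque": joint torques, N m; "ee_pos": TCP position; "tcp_rot": TCP orientation; "contact_force": force on the tool from outside, world axes, zero at the start; "torque": the same for the moment, N m; "gripper_width": finger opening in mm.
Only numpy, scipy, OpenCV 4.12 (cv2) and the standard library are available. Lean on these libraries where they do the work, as an engineer would, in place of code of your own. Each camera call takes 0.05 s, during which the arm holds its last target.

## Working session

There is one attempt and no reset: what is moved stays moved. The work goes in short steps, Python scripts to look and compute and a tool call to move; the robot and the scene stay as the last step left them, time stands still between calls to the robot, and variables do not carry over. Pictures are saved under pics/ and viewed, and the job is handed in when it is done.

Besides the shell and the picture viewer there is one more tool, called after "Emit:" as a command line: name --argument value ..., lists and objects as JSON in quotes. servo_tool: Moves the arm, as the interface text tells. Its arguments: {"type":"object","properties":{"commands":{"type":"array"},"jaw":{"type":"number"}},"required":["commands"]}

```bash
ls; mkdir -p pics; python3 - <<'E'
from workcell import ctrl
import cv2
print(ctrl.get_state())
for n in("scene","top","wrist"):
    p=ctrl.camera_params(n);print(n,p)
    im,d=ctrl.capture(n);cv2.imwrite(f"pics/{n}0.png",im)
E
```

```text
pics
{'clock': 0.0, 'joint_pos': array([-1.26257985e+00,  1.24477566e-01,  1.65166994e+00, -2.25481549e-05,
        1.36749747e+00, -8.26452532e-02]), 'dq': array([-0.00058498,  0.00016362,  0.00070928, -0.00019156, -0.00193239,
       -0.0009869 ]), 'joint_torque': array([ 1.04625688e-03, -4.17605817e+01, -3.59930885e+01,  7.74723804e-02,
        4.92462865e-02, -1.79798426e-04]), 'ee_pos': array([ 247.3845689 , -600.38739786,  213.40727616]), 'tcp_rot': array([-3.13954552e+00, -1.47422246e-04,  3.90866150e-01]), 'contact_force': array([-0.05349136, -0.03592075,  0.84218727]), 'torque': array([-0.00490704, -0.00235331,  0.00161927]), 'gripper_width': 94.9592498953929}
scene {'fx': 509.3042092888009, 'fy': 509.3042092888009, 'cx': 319.79751687025305, 'cy': 236.2992838882279, 'dist_coeffs': array([0.01586565, 0.        , 0.        , 0.        , 0.        ]), 'world_to_cam': array([[-1.38403710e-01,  9.90274226e-01,  1.41904769e-02,
         5.71792564e+01],
       [ 6.40026987e-01,  1.00368129e-01, -7.61768793e-01,
        -1.97922356e+02],
       [-7.55784274e-01, -9.63493387e-02, -6
[... 527 characters left out ...]
-01,  1.05781247e-03, -9.78376306e-01,
         1.36210137e+03],
       [ 0.00000000e+00,  0.00000000e+00,  0.00000000e+00,
         1.00000000e+00]])}
wrist {'fx': 388.5838805210649, 'fy': 388.5838805210649, 'cx': 321.99038334155154, 'cy': 227.07183848155148, 'dist_coeffs': array([-0.0140546,  0.       ,  0.       ,  0.       ,  0.       ]), 'T_tool_cam': array([[-2.67048252e-04, -9.68027356e-01, -2.50844509e-01,
         6.97074455e+01],
       [ 9.99999899e-01, -1.67580082e-04, -4.17892829e-04,
         8.51282224e-01],
       [ 3.62495147e-04, -2.50844595e-01,  9.68027302e-01,
        -1.70001516e+02],
       [ 0.00000000e+00,  0.00000000e+00,  0.00000000e+00,
         1.00000000e+00]])}
```

View pics/scene0.png

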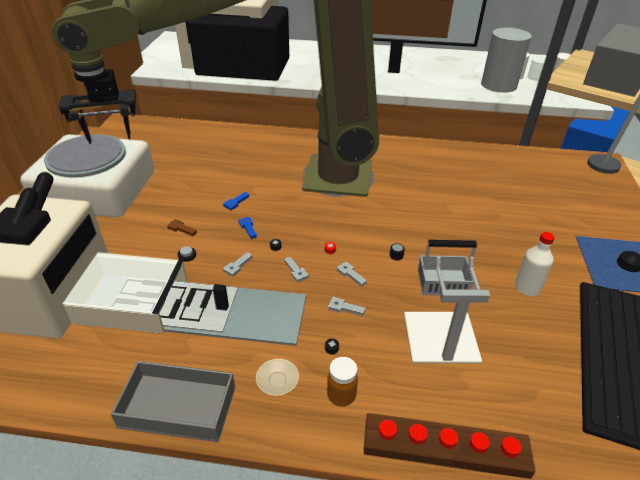

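View pics/top0.png

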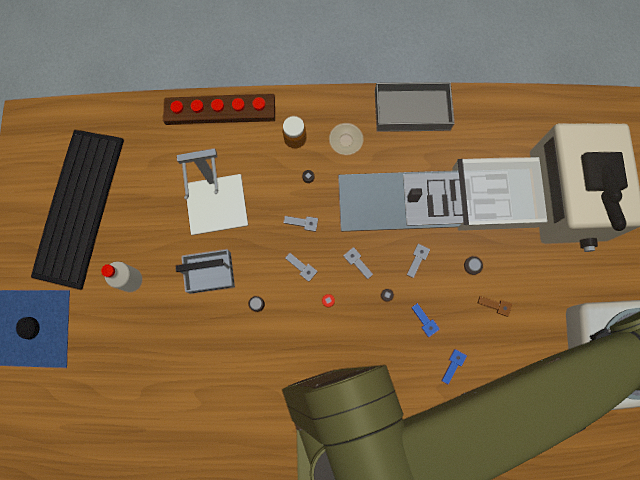

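View pics/wrist0.png

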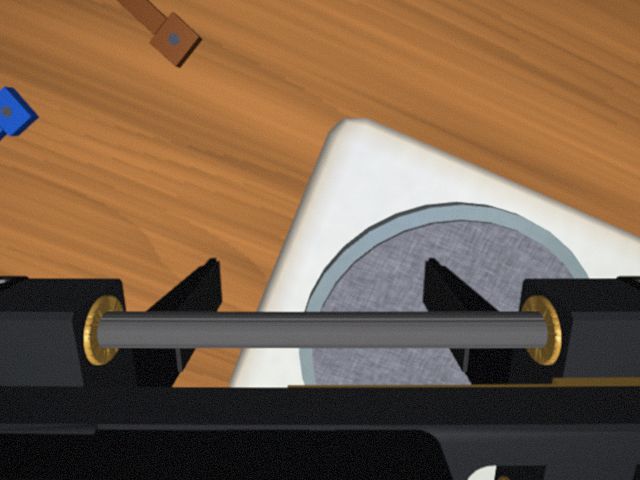

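Top view: four grey bars near (418,262), (358,263), (301,266), (300,223); the scanner is at right, its carrier slides left (+y world), the basket is at (207,270) and the stand at (205,185). Next, helpers and measurements.

```bash
cat > h.py <<'E'
import numpy as np, cv2
from workcell import ctrl
from scipy.spatial.transform import Rotation as R
def cap(n,tag=None):
    s=ctrl.get_state(); im,d=ctrl.capture(n)
    if tag: cv2.imwrite(f"pics/{tag}.png",im)
    p=ctrl.camera_params(n); K=np.array([[p['fx'],0,p['cx']],[0,p['fy'],p['cy']],[0,0,1]])
    if 'world_to_cam' in p: T=np.linalg.inv(p['world_to_cam'])
    else:
        T0=np.eye(4);T0[:3,:3]=R.from_euler('xyz',s['tcp_rot']).as_matrix();T0[:3,3]=s['ee_pos'];T=T0@p['T_tool_cam']
    return im,d,(K,np.array(p['dist_coeffs']),T)
def plane(c,uv,z):
    K,D,T=c
    u=cv2.undistortPoints(np.array(uv,float).reshape(-1,1,2),K,D).reshape(-1,2)
    r=np.c_[u,np.ones(len(u))]@T[:3,:3].T; o=T[:3,3]
    return o+r*((z-o[2])/r[:,2])[:,None]
def proj(c,X):
    K,D,T=c; W=np.linalg.inv(T)
    return cv2.projectPoints(np.array(X,float).reshape(-1,1,3),cv2.Rodrigues(W[:3,:3])[0],W[:3,3],K,D)[0].reshape(-1,2)
def crop(im,x0,y0,x1,y1,f,name):
    cv2.imwrite(f"pics/{name}.png",cv2.resize(im[y0:y1,x0:x1],None,fx=f,fy=f,interpolation=cv2.INTER_CUBIC))
def st():
    s=ctrl.get_state();print(round(s['clock'],2),s['ee_pos'].round(1),s['tcp_rot'].round(3),s['contact_force'].round(1),round(s['gripper_width'],1),'q',s['joint_pos'].round(2))
E
python3 - <<'E'
from h import *
im,d,c=cap("top")
crop(im,240,160,500,320,3,"t1"); crop(im,160,140,300,310,3,"t2"); crop(im,330,140,560,240,3,"t3")
E
```

```text
(no output)
```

View pics/t1.png

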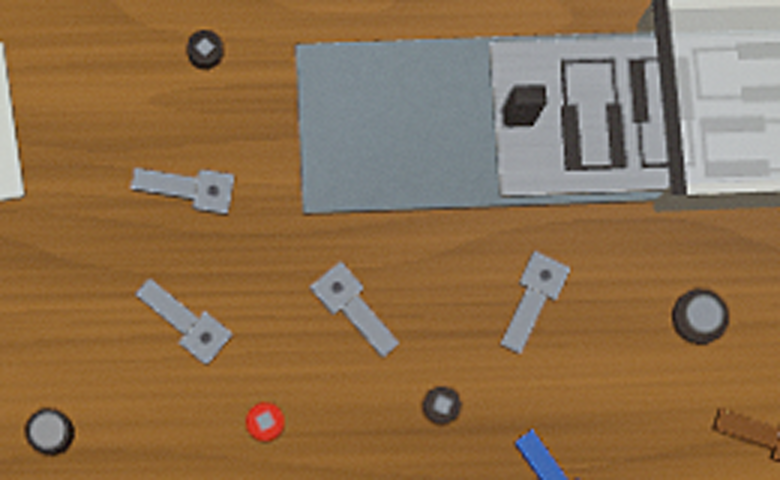

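View pics/t2.png

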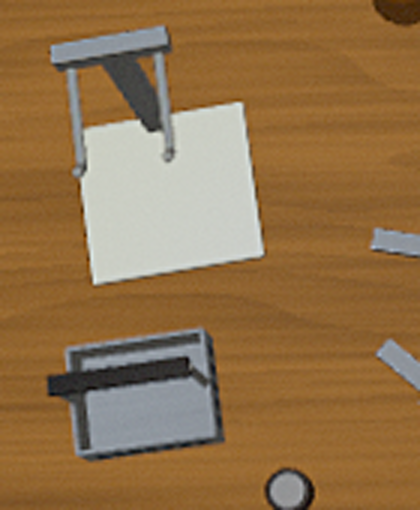

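View pics/t3.png

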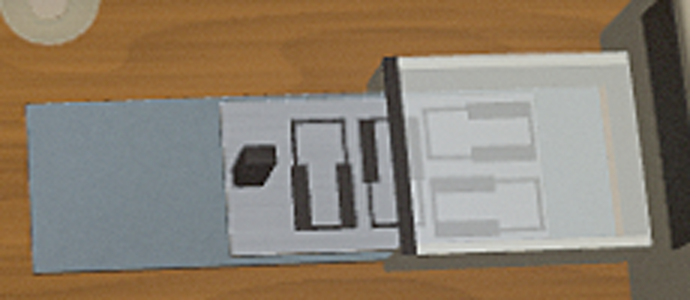

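```bash
cat > bars.py <<'E'
from h import *
def bars(im,c,roi=None,zt=12.,amin=150):
    hsv=cv2.cvtColor(im,cv2.COLOR_BGR2HSV)
    m=((hsv[...,1]<70)&(hsv[...,2]>90)).astype(np.uint8)
    if roi: mm=np.zeros_like(m);mm[roi[1]:roi[3],roi[0]:roi[2]]=1;m&=mm
    cs,_=cv2.findContours(m,cv2.RETR_EXTERNAL,cv2.CHAIN_APPROX_NONE)
    out=[]
    for k in cs:
        if cv2.contourArea(k)<amin: continue
        w=plane(c,k.reshape(-1,2),zt)[:,:2].astype(np.float32)
        (cx,cy),(a,b),t=cv2.minAreaRect(w)
        if not(70<max(a,b)<100 and 22<min(a,b)<50): continue
        ang=np.radians(t+(0 if a>b else 90)); ax=np.array([np.cos(ang),np.sin(ang)])
        ctr=np.array([cx,cy]); s=(w-ctr)@ax; n=np.abs((w-ctr)@[-ax[1],ax[0]])
        if n[s>15].max()<n[s<-15].max(): ax=-ax
        out.append((ctr,np.arctan2(ax[1],ax[0]),max(a,b),min(a,b)))
    return out
if __name__=="__main__":
    im,d,c=cap("top")
    for b in bars(im,c,(250,200,450,300)): print('bar',b[0].round(1),round(b[1],3),b[2:])
E
python3 bars.py; python3 - <<'E'
from h import *
im,d,c=cap("top"); 
def P(u,v):
    z=np.median(d[v-1:v+2,u-1:u+2]); K,D,T=c
    x=cv2.undistortPoints(np.array([[[u,v]]],float),K,D)[0,0]
    return (T@np.array([x[0]*z,x[1]*z,z,1]))[:3].round(1)
for n,u,v in [('btn',474,265),('loupe',256,303),('base',365,200),('carrier',437,165),('tab',414,194),('bailL',185,267),('bail',205,265),('bailR',220,262),('hood',500,180),('pr1',185,180),('pr2',214,175),('cross',197,155),('bottle',109,271),('dishrim',346,139),('jar',293,125),('foot',230,220),('puckr',328,300),('puckb',387,295)]: print(n,P(u,v))
im,d,c=cap("scene"); crop(im,380,220,560,380,4,"s1")
E
```

```text
bar [450.   88.7] -2.29 (84.66463470458984, 34.235992431640625)
bar [453.5 -59.8] 0.751 (84.84736633300781, 34.064117431640625)
bar [ 455.3 -204.3] -0.507 (85.11797332763672, 33.730220794677734)
bar [562.3  86.7] -1.761 (85.04899597167969, 33.68274688720703)
btn [ 439.2 -347.6   21.5]
loupe [356.4 196.3  31.8]
base [616.  -80.2   9.5]
carrier [ 711.4 -275.4   -3.3]
tab [ 609.1 -195.2   82.8]
bailL [432.5 349.2 134.5]
bail [436.6 302.6 133.1]
bailR [443.  267.7 133.1]
hood [ 645.8 -418.7   69.5]
pr1 [622.3 339.9 197.2]
pr2 [632.3 273.4 196.7]
cross [674.8 309.9 215.6]
bottle [420.6 519.1 168.4]
dishrim [784.5 -36.8   6.4]
jar [793.7  98.6  87.8]
foot [571.5 266.2   7.9]
puckr [361.8  20.4  16.7]
puckb [ 370.7 -125.5   16.6]
```

View pics/s1.png

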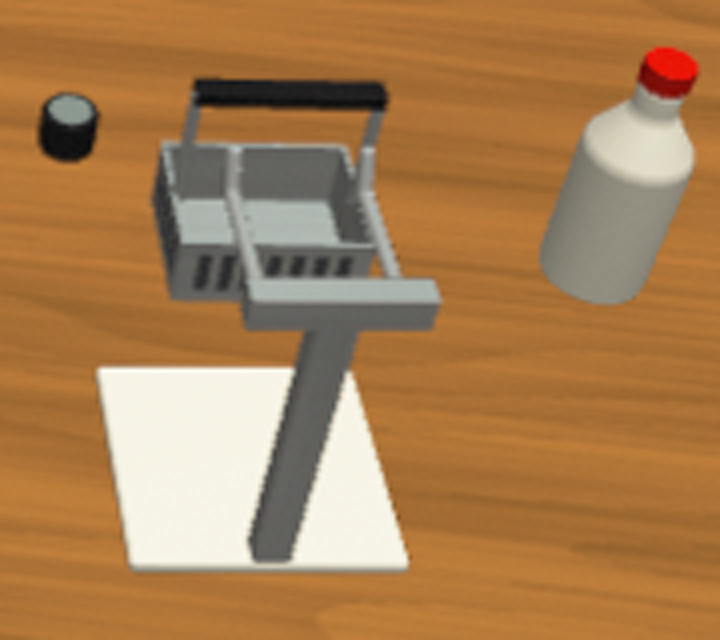

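```bash
cat >> h.py <<'E'
def cloud(d,c):
    K,D,T=c; h,w=d.shape
    uv=np.stack(np.meshgrid(np.arange(w),np.arange(h)),-1).reshape(-1,1,2).astype(float)
    u=cv2.undistortPoints(uv,K,D).reshape(-1,2); z=d.reshape(-1,1)
    X=np.c_[u*z,z]@T[:3,:3].T+T[:3,3]; X[z[:,0]==0]=np.nan
    return X.reshape(h,w,3)
def to(x,y,z,yaw,rx=np.pi,ry=0.):
    s=ctrl.get_state(); R0=R.from_euler('xyz',s['tcp_rot']); R1=R.from_euler('xyz',[rx,ry,yaw])
    rv=(R0.inv()*R1).as_rotvec(degrees=True)/6; dd=np.array([x,y,z])-s['ee_pos']
    print('turn',rv.round(2),' shift-after',(R1.inv().apply(dd)/50).round(3),' shift-now',(R0.inv().apply(dd)/50).round(3)); st()
E
python3 - <<'E'
from h import *
im,d,c=cap("top"); X=cloud(d,c)
def sel(m,n):
    p=X[m]; print(n,m.sum(),np.nanmedian(p,0).round(1),np.nanmin(p,0).round(1),np.nanmax(p,0).round(1)); return p
z=X[...,2]; x=X[...,0]; y=X[...,1]
t=sel((z>78)&(z<95)&(abs(x-610)<40)&(abs(y+195)<40),'tab')
b=sel((z>122)&(z<140)&(abs(x-437)<60)&(abs(y-305)<100),'bail')
r=cv2.minAreaRect(b[:,:2].astype(np.float32));print(r, b[:,:2].mean(0))
pr=sel((z>185)&(z<225)&(abs(x-640)<80)&(abs(y-305)<100),'hook')
np.save('hook.npy',pr)
hsv=cv2.cvtColor(im,cv2.COLOR_BGR2HSV)
base=((im[...,0]>im[...,2].astype(int)+18)); base[:,:330]=0;base[:,415:]=0;base[:165]=0;base[240:]=0
k=max(cv2.findContours(base.astype(np.uint8),0,2)[0],key=cv2.contourArea);print(cv2.contourArea(k))
w=plane(c,k.reshape(-1,2),10)[:,:2].astype(np.float32)
print(w.min(0),w.max(0));
poly=cv2.approxPolyDP(k,4,True).reshape(-1,2);print(poly,plane(c,poly,10).round(1))
E
```

```text
tab 84 [ 615.6 -200.1   83.6] [ 605.7 -213.7   78.3] [ 625.4 -186.    90. ]
bail 339 [436.5 313.7 133.7] [423.7 260.1 123.1] [450.7 370.7 139.8]
((436.6978454589844, 315.59423828125), (17.810701370239258, 112.05216979980469), 6.549734115600586) [436.5692642  314.13189089]
hook 641 [668.6 312.4 206.2] [574.5 264.1 185.2] [691.2 357.2 221.1]
133.0
[ 561.9557  -184.40845] [687.5912   -14.729098]
[[404 173]
 [339 175]
 [341 221]
 [341 205]
 [346 203]
 [340 192]
 [347 186]
 [340 189]
 [341 177]
 [363 175]
 [368 180]
 [367 174]
 [401 174]
 [401 183]] [[ 686.4 -184.4   10. ]
 [ 684.2  -15.4   10. ]
 [ 562.   -17.1   10. ]
 [ 603.9  -18.3   10. ]
 [ 609.   -31.2   10. ]
 [ 638.5  -16.7   10. ]
 [ 654.2  -35.2   10. ]
 [ 646.5  -16.9   10. ]
 [ 678.7  -20.4   10. ]
 [ 683.   -77.5   10. ]
 [ 669.2  -89.9   10. ]
 [ 685.5  -88.    10. ]
 [ 683.9 -176.4   10. ]
 [ 659.5 -175.1   10. ]]
```

```bash
python3 - <<'E'
from h import *
im,d,c=cap("top")
q=plane(c,[(339,175),(404,173),(458,172),(341.3,231),(458,226.)],10);print(q.round(1))
for a,b in((0,1),(0,2),(3,4)):
    e=q[b]-q[a];print(np.degrees(np.arctan2(e[0],-e[1])))
h=np.load('hook.npy'); 
for lo,hi,zz in((574,600,0),(600,620,0),(620,640,0),(640,660,0),(660,692,0)):
    p=h[(h[:,0]>lo)&(h[:,0]<hi)]
    l=p[p[:,1]>310];r=p[p[:,1]<=310]
    print(lo,len(l),np.median(l,0).round(1) if len(l) else '',len(r),np.median(r,0).round(1) if len(r) else '')
to(612,-199,130,1.571+.02)
E
```

```text
[[ 684.2  -15.4   10. ]
 [ 686.4 -184.4   10. ]
 [ 687.1 -327.    10. ]
 [ 536.   -17.2   10. ]
 [ 542.6 -316.2   10. ]]
0.7469809455504789
0.5186351045998576
1.2602238644354642
574 36 [588.2 334.3 200.3] 12 [590.9 265.9 210.9]
600 31 [611.  337.2 197.6] 27 [610.3 268.  196.7]
620 30 [629.5 340.9 197.5] 30 [630.  271.  197.1]
640 25 [649.4 343.  197.6] 31 [651.4 273.8 196.9]
660 214 [670.  333.4 211.9] 205 [675.9 287.3 211.5]
turn [ -0.    -0.   -11.46]  shift-after [7.89  7.45  1.692]  shift-now [ 9.802 -4.656  1.692]
0.45 [ 247.5 -601.   214.6] [-3.141 -0.     0.391] [-0.1 -0.2  0.4] 95.3 q [-1.26  0.12  1.65 -0.    1.37 -0.08]
```

Emit:
servo_tool --commands '[0,0,0,0,0,-0.95,0,0,0,0,0,-0.95,0,0,0,0,0,-0.95,0,0,0,0,0,-0.95,0,0,0,0,0,-0.95,0,0,0,0,0,-0.95,0,0,0,0,0,-0.95,0,0,0,0,0,-0.95,0,0,0,0,0,-0.95,0,0,0,0,0,-0.95,0,0,0,0,0,-0.95,0,0,0,0,0,-0.95]'

```text
clock: 1.65
ee_pos: [247.6, -601.0, 214.7]
tcp_rot: [3.142, 0.0, 1.589]
contact_force: [0.6, -0.3, 0.9]
gripper_width: 95.3
```

Emit:
servo_tool --commands '[0.5,0.53,0,0,0,0,0.6,0.6,0,0,0,0,0.6,0.6,0,0,0,0,0.6,0.6,0,0,0,0,0.6,0.6,0,0,0,0,0.6,0.6,0,0,0,0,0.6,0.6,0,0,0,0,0.6,0.6,0,0,0,0,0.6,0.6,0,0,0,0,0.6,0.6,0,0,0,0,0.6,0.6,0.1,0,0,0,0.6,0.6,0.3,0,0,0,0.6,0.3,0.3,0,0,0,0,0,0,0,0,0,0,0,0,0,0,0]'

```text
clock: 3.15
ee_pos: [613.6, -210.3, 179.1]
tcp_rot: [-3.14, 0.0, 1.586]
contact_force: [-0.3, 0.2, 0.2]
gripper_width: 95.1
```

```bash
python3 - <<'E'
from h import *
im,d,c=cap("wrist","w1"); to(612,-199,51,1.585)
E
```

```text
turn [ 0.    0.01 -0.  ]  shift-after [ 0.246 -0.03   2.579]  shift-now [ 0.248 -0.03   2.579]
3.2 [ 613.7 -211.3  179.9] [3.142e+00 1.000e-03 1.585e+00] [-0.1 -0.6 -0.2] 95.1 q [-0.41  0.14  1.69 -0.    1.31 -0.43]
```

View pics/w1.png

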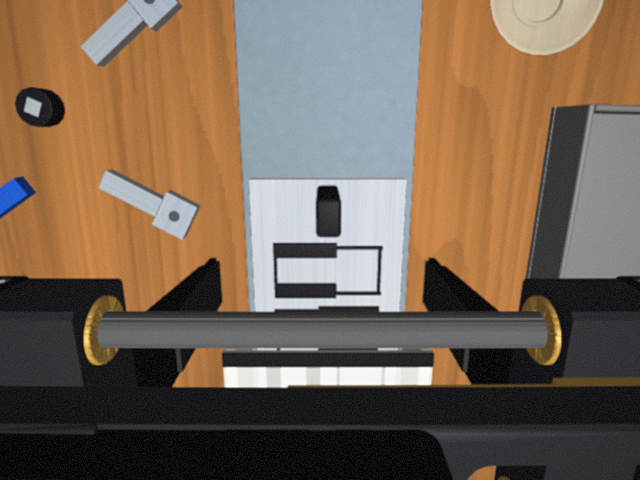

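```bash
python3 - <<'E'
from h import *
im,d,c=cap("wrist"); X=cloud(d,c)
m=(X[...,2]>80)&(X[...,2]<90)&(abs(X[...,0]-612)<40)&(abs(X[...,1]+199)<40)
p=X[m];print(m.sum(),p.min(0).round(1),p.max(0).round(1),np.median(p,0).round(1)); v,u=np.where(m);print(u.min(),u.max(),v.min(),v.max())
print(cv2.minAreaRect(p[:,:2].astype(np.float32)))
for z,l in((10,[(236,0),(241,140),(421,0),(416,140)]),(16,[(248,180),(407,180),(256,280),(401,280)])): print(plane(c,l,z).round(1))
E
```

```text
983 [ 608.2 -217.1   80.5] [ 626.2 -189.3   87. ] [ 616.9 -202.6   84.6]
315 340 197 235
((617.2088623046875, -203.1835174560547), (17.788949966430664, 27.694442749023438), 0.5993897914886475)
[[ 543.3  -46.    10. ]
 [ 543.3 -154.1   10. ]
 [ 689.2  -44.    10. ]
 [ 693.  -152.    10. ]]
[[ 549.3 -187.5   16. ]
 [ 686.3 -185.6   16. ]
 [ 553.5 -279.7   16. ]
 [ 687.1 -277.9   16. ]]
```

Emit:
servo_tool --commands '[0.16,0.07,0.3,0,0,0,0,0,0.5,0,0,0,0,0,0.5,0,0,0,0,0,0.5,0,0,0,0,0,0.5,0,0,0,0,0,0.28,0,0,0,0,0,0,0,0,0,0,0,0,0,0,0]'

```text
clock: 4.05
ee_pos: [617.4, -203.2, 51.1]
tcp_rot: [3.141, 0.0, 1.584]
contact_force: [-0.1, 0.4, -0.1]
gripper_width: 95.1
```

Emit:
servo_tool --commands '[0,0,0,0,0,0,0,0,0,0,0,0,0,0,0,0,0,0,0,0,0,0,0,0,0,0,0,0,0,0,0,0,0,0,0,0,0,0,0,0,0,0]' --jaw 1

```text
clock: 4.75
ee_pos: [617.1, -202.8, 50.6]
tcp_rot: [-3.142, -0.0, 1.585]
contact_force: [-0.0, 0.7, 0.4]
gripper_width: 44.2
```

```bash
python3 - <<'E'
from h import *
to(614.5,-55,51,1.585)
E
```

```text
turn [-0. -0. -0.]  shift-after [ 2.957 -0.009 -0.008]  shift-now [ 2.957 -0.011 -0.007]
4.75 [ 617.1 -202.8   50.6] [-3.142 -0.     1.585] [-0.   0.7  0.4] 44.2 q [-0.4   0.27  1.77  0.    1.1  -0.41]
```

Emit:
servo_tool --commands '[0,0,0,0,0,0,0,0,0,0,0,0,0,0,0,0,0,0,0,0,0,0,0,0,0,0,0,0,0,0]'

```text
clock: 5.25
ee_pos: [617.8, -202.9, 50.7]
tcp_rot: [3.14, 0.0, 1.585]
contact_force: [5.1, -0.5, -2.7]
gripper_width: 17.9
```

Emit:
servo_tool --commands '[0.1,0,0,0,0,0,0.2,0,0,0,0,0,0.2,0,0,0,0,0,0.2,0,0,0,0,0,0.2,0,0,0,0,0,0.2,0,0,0,0,0,0.2,0,0,0,0,0,0.2,0,0,0,0,0,0.2,0,0,0,0,0,0.2,0,0,0,0,0,0.2,0,0,0,0,0,0.2,0,0,0,0,0,0.2,0,0,0,0,0,0.2,0,0,0,0,0,0.1,0,0,0,0,0,0.05,0,0,0,0,0,0,0,0,0,0,0]'

```text
clock: 6.95
ee_pos: [615.5, -59.9, 50.6]
tcp_rot: [3.141, -0.0, 1.585]
contact_force: [5.8, 0.4, -4.1]
gripper_width: 17.9
```

Continue gently to the end stop.

Emit:
servo_tool --commands '[0.05,0,0,0,0,0,0.05,0,0,0,0,0,0.05,0,0,0,0,0,0.05,0,0,0,0,0,0,0,0,0,0,0]'

```text
clock: 7.45
ee_pos: [615.3, -52.0, 50.6]
tcp_rot: [3.141, 0.003, 1.585]
contact_force: [5.3, -5.8, -4.3]
gripper_width: 17.9
```

Emit:
servo_tool --commands '[0.05,0,0,0,0,0,0.05,0,0,0,0,0,0,0,0,0,0,0,0,0,0,0,0,0]'

```text
clock: 7.85
ee_pos: [615.3, -51.2, 50.7]
tcp_rot: [3.141, 0.01, 1.585]
contact_force: [5.1, -18.6, -5.9]
gripper_width: 18.3
```

Emit:
servo_tool --commands '[-0.05,0,0,0,0,0,0,0,0,0,0,0,0,0,0,0,0,0,0,0,0,0,0,0,0,0,0,0,0,0]' --jaw -1

```text
clock: 8.35
ee_pos: [614.8, -47.4, 50.7]
tcp_rot: [-3.141, -0.0, 1.585]
contact_force: [0.5, 0.0, -0.4]
gripper_width: 52.6
```

Emit:
servo_tool --commands '[0,0,-0.3,0,0,0,0,0,-0.6,0,0,0,0,0,-0.6,0,0,0,0,0,-0.6,0,0,0,0,0,-0.6,0,0,0,-0.5,0,-0.6,0,0,0,-0.6,0,-0.6,0,0,0,-0.6,0,0,0,0,0,-0.6,0,0,0,0,0,-0.6,0,0,0,0,0,-0.6,0,0,0,0,0,0,0,0,0,0,0,0,0,0,0,0,0]'

```text
clock: 9.65
ee_pos: [617.4, -223.0, 246.6]
tcp_rot: [3.141, -0.0, 1.584]
contact_force: [0.5, 0.0, 0.6]
gripper_width: 94.7
```

```bash
python3 - <<'E'
from h import *
im,d,c=cap("wrist","w2"); st()
E
```

```text
9.7 [ 617.4 -222.4  246.4] [ 3.141 -0.     1.585] [-0.2  0.3 -0. ] 95.6 q [-0.43  0.12  1.6   0.    1.42 -0.44]
```

View pics/w2.png

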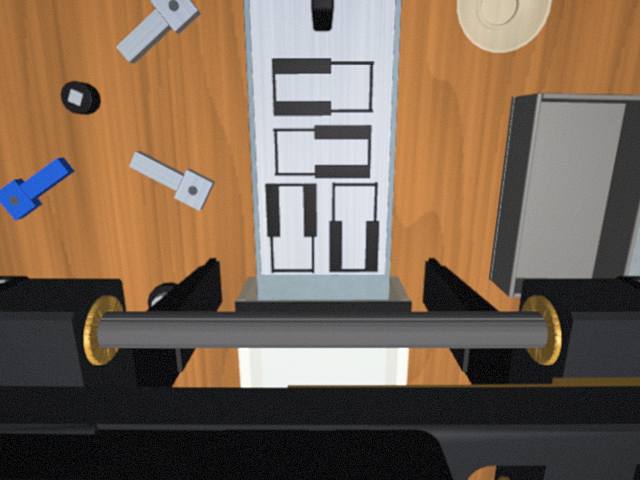

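```bash
cat > pk.py <<'E'
from h import *
im,d,c=cap("wrist")
g=im.max(2); res=[]
for (x0,y0,x1,y1) in [(262,50,382,120),(265,120,380,182),(262,180,320,275),(325,180,384,275)]:
    m=np.zeros_like(g);m[y0:y1,x0:x1]=(g[y0:y1,x0:x1]<90)
    n,l,s,_=cv2.connectedComponentsWithStats(m,connectivity=8)
    k=1+np.argmax(s[1:,4]); v,u=np.where(l==k)
    w=plane(c,np.c_[u,v],20)[:,:2].astype(np.float32)
    (cx,cy),(a,b),t=cv2.minAreaRect(w)
    ang=np.radians(t+(0 if a>b else 90)); ax=np.array([np.cos(ang),np.sin(ang)])
    sft=((w-[cx,cy])@ax); 
    if sft.mean()>0: ax=-ax   # black mass is at the narrow end
    # interior (white) component centroid box
    n2,l2,s2,c2=cv2.connectedComponentsWithStats(((g>=90)).astype(np.uint8),connectivity=4)
    i=l2[int((y0+y1)/2),int((x0+x1)/2)]; v,u=np.where(l2==i); w2=plane(c,np.c_[u,v],18)[:,:2].astype(np.float32)
    r2=cv2.minAreaRect(w2)
    print((round(cx,1),round(cy,1)),(round(a),round(b)),'yaw',np.arctan2(ax[1],ax[0]).round(3),'inner',np.round(r2[0],1),np.round(r2[1],1))
E
python3 pk.py
python3 - <<'E'
from h import *
from bars import bars
im,d,c=cap("top","t4")
for b in bars(im,c,(230,200,450,320)): print('bar',b[0].round(1),round(b[1],3))
im,d,c=cap("wrist")
for b in bars(im,c,None,12,800): print('wbar',b[0].round(1),round(b[1],3),b[2:])
E
```

```text
(616.4, -116.3) (96, 51) yaw 0.013 inner [ 616.  -116.5] [92.2 41.4]
(616.7, -178.1) (95, 49) yaw -3.128 inner [ 617.  -178.1] [92.6 41.8]
(585.2, -259.0) (51, 95) yaw -1.558 inner [ 585.  -258.3] [41.9 90.9]
(651.3, -257.0) (50, 95) yaw 1.59 inner [ 651.5 -257.4] [42.1 91.2]
bar [449.5  89.3] -2.27
bar [452.8 -57.4] 0.677
bar [562.3  86.7] -1.761
bar [586.8 244. ] -3.127
wbar [ 458.3 -206.8] -0.484 (85.34742736816406, 36.15502166748047)
wbar [786.9 -57.3] -3.12 (88.3823013305664, 46.47684860229492)
wbar [454.3 -61. ] 0.646 (85.16461944580078, 34.36246109008789)
```

View pics/t4.png

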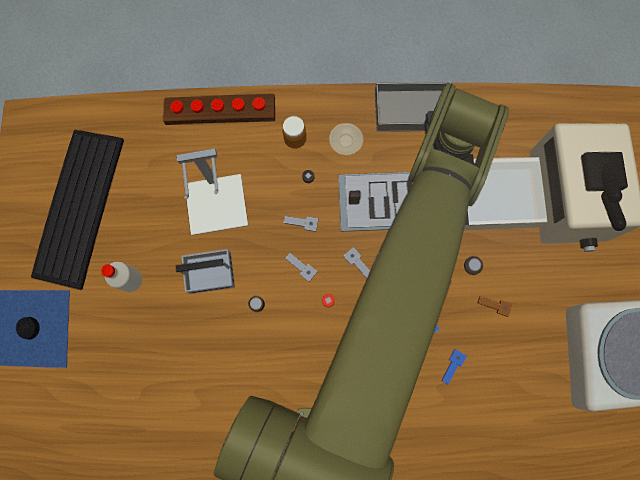

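Emit:
servo_tool --commands '[0,0,0,0,0,1,0,0,0,0,0,1,0,0,0,0,0,1,0,0,0,0,0,1,0,0,0,0,0,1,0,0,0,0,0,1,0,0,0,0,0,1,0,0,0,0,0,1,0,0,0,0,0,1,0,0,0,0,0,1,0,0,0,0,0,1,0,0,0,0,0,1,0,0,0,0,0,1,0,0,0,0,0,1,0,0,0,0,0,1,0,0,0,0,0,1,0,0,0,0,0,1,0,0,0,0,0,1,0,0,0,0,0,1,0,0,0,0,0,1]'

```text
clock: 11.85
ee_pos: [617.5, -221.7, 245.8]
tcp_rot: [-3.141, 0.0, -0.513]
contact_force: [-0.4, 0.2, 0.3]
gripper_width: 95.2
```

```bash
python3 - <<'E'
from h import *
to(369,-158,200,-.5)
E
```

```text
turn [-0.    0.   -0.12]  shift-after [-4.972  1.264  0.917]  shift-now [-4.956  1.327  0.917]
11.85 [ 617.5 -221.7  245.8] [-3.141  0.    -0.513] [-0.4  0.2  0.3] 95.2 q [-0.43  0.12  1.6   0.    1.42  1.66]
```

Emit:
servo_tool --commands '[-0.5,0.13,0.09,0,0,0,-0.5,0.13,0.09,0,0,0,-0.5,0.13,0.09,0,0,0,-0.5,0.13,0.09,0,0,0,-0.5,0.13,0.09,0,0,0,-0.5,0.13,0.09,0,0,0,-0.5,0.13,0.09,0,0,0,-0.5,0.13,0.09,0,0,0,-0.5,0.13,0.09,0,0,0,-0.4,0.13,0.09,0,0,0,0,0,0,0,0,0,0,0,0,0,0,0]'

```text
clock: 13.05
ee_pos: [372.2, -159.7, 201.1]
tcp_rot: [-3.141, -0.002, -0.509]
contact_force: [-0.2, 0.0, 0.5]
gripper_width: 95.0
```

```bash
cat > wb.py <<'E'
from bars import *
import sys
def meas(tag=None):
    im,d,c=cap("wrist",tag); o=bars(im,c,(0,0,640,300),12,800); st()
    for b in o: print('wbar',b[0].round(1),round(b[1],3),[round(v,1) for v in b[2:]])
if __name__=="__main__": meas(sys.argv[1])
E
python3 wb.py w3
```

```text
13.1 [ 372.6 -160.   201.3] [-3.141e+00 -2.000e-03 -5.090e-01] [-0.  -0.5 -0.1] 95.3 q [-0.54 -0.45  2.18  0.    1.41  1.54]
wbar [452.4  83.7] -2.289 [87.7, 38.2]
wbar [454.  -62.3] 0.682 [85.0, 35.7]
wbar [ 457.3 -206.8] -0.499 [83.9, 34.2]
```

View pics/w3.png

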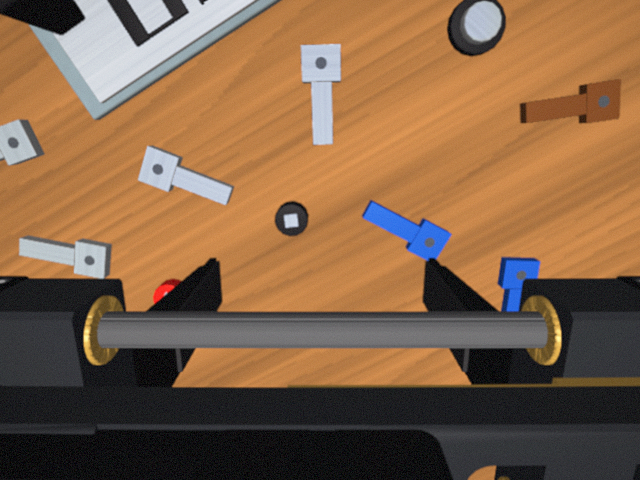

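```bash
python3 - <<'E'
from h import *
to(454.7,-205.4,6.5,-.499)
E
```

```text
turn [-0.   -0.02 -0.1 ]  shift-after [1.876 0.012 3.896]  shift-now [ 1.87  -0.006  3.899]
13.1 [ 372.6 -160.   201.3] [-3.141e+00 -2.000e-03 -5.090e-01] [-0.  -0.5 -0.1] 95.3 q [-0.54 -0.45  2.18  0.    1.41  1.54]
```

Emit:
servo_tool --commands '[0.47,0,0.4,0,0,-0.1,0.47,0,0.5,0,0,0,0.47,0,0.5,0,0,0,0.47,0,0.5,0,0,0,0,0,0.5,0,0,0,0,0,0.5,0,0,0,0,0,0.5,0,0,0,0,0,0.3,0,0,0,0,0,0.19,0,0,0,0,0,0,0,0,0]' --jaw -0.2

```text
clock: 14.1
ee_pos: [454.0, -204.8, 4.7]
tcp_rot: [-3.141, 0.003, -0.499]
contact_force: [0.8, 1.0, -0.1]
gripper_width: 57.1
```

```bash
python3 - <<'E'
from h import *
to(454.7,-205.4,6.5,-.499)
E
```

```text
turn [-0.    0.03  0.  ]  shift-after [ 0.018  0.004 -0.035]  shift-now [ 0.018  0.004 -0.035]
14.1 [ 454.  -204.8    4.7] [-3.141e+00  3.000e-03 -4.990e-01] [ 0.8  1.  -0.1] 57.1 q [-0.53  0.03  2.14  0.    0.98  1.54]
```

Close, then lift.

Emit:
servo_tool --commands '[0.02,0,-0.03,0,0,0,0,0,0,0,0,0,0,0,0,0,0,0,0,0,0,0,0,0,0,0,0,0,0,0,0,0,0,0,0,0,0,0,0,0,0,0,0,0,0,0,0,0,0,0,0,0,0,0]' --jaw 1

```text
clock: 15.0
ee_pos: [455.2, -205.8, 7.9]
tcp_rot: [-3.142, -0.0, -0.499]
contact_force: [-1.4, 0.3, 4.4]
gripper_width: 17.3
```

Emit:
servo_tool --commands '[0,0,-0.2,0,0,0,0,0,-0.4,0,0,0,0,0,-0.4,0,0,0,0,0,-0.4,0,0,0,0,0,-0.4,0,0,0,0,0,-0.2,0,0,0,0,0,0,0,0,0]'

```text
clock: 15.7
ee_pos: [456.0, -206.3, 109.3]
tcp_rot: [3.141, -0.003, -0.499]
contact_force: [-0.1, 0.3, -1.8]
gripper_width: 17.6
```

```bash
python3 - <<'E'
from h import *
th=.014
to(616.2-3*np.cos(th),-116.4-3*np.sin(th),60,th)
cap("wrist","w4")
E
```

```text
turn [ 0.01 -0.03 -4.9 ]  shift-after [ 3.169 -1.753  0.986]  shift-now [ 1.897 -3.083  0.992]
15.7 [ 456.  -206.3  109.3] [ 3.141e+00 -3.000e-03 -4.990e-01] [-0.1  0.3 -1.8] 17.6 q [-0.53 -0.12  2.08 -0.    1.18  1.54]
```

View pics/w4.png

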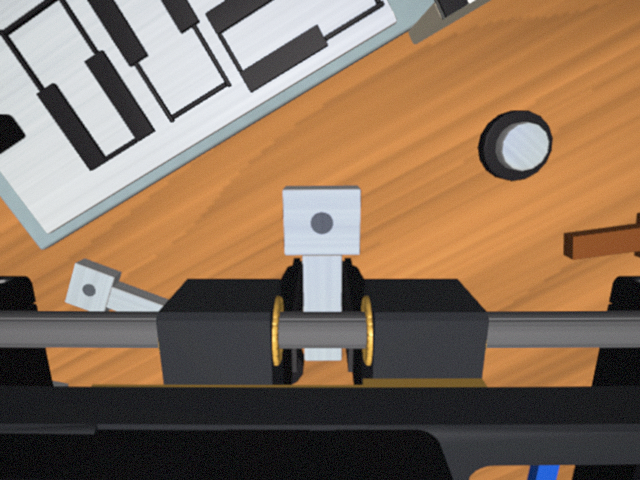

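Emit:
servo_tool --commands '[0,0,0,0,0,-0.98,0,0,0,0,0,-0.98,0,0,0,0,0,-0.98,0,0,0,0,0,-0.98,0,0,0,0,0,-0.98,0.45,-0.25,0,0,0,0,0.45,-0.25,0,0,0,0,0.45,-0.25,0,0,0,0,0.45,-0.25,0,0,0,0,0.45,-0.25,0,0,0,0,0.45,-0.25,0.3,0,0,0,0.47,-0.25,0.3,0,0,0,0,0,0.3,0,0,0,0,0,0,0,0,0,0,0,0,0,0,0]'

```text
clock: 17.25
ee_pos: [610.7, -116.1, 61.0]
tcp_rot: [-3.141, 0.003, 0.013]
contact_force: [0.6, 0.3, -1.4]
gripper_width: 17.6
```

```bash
cat > held.py <<'E'
from h import *
import sys
im,d,c=cap("wrist",sys.argv[1]); s=ctrl.get_state(); zb=s['ee_pos'][2]+float(sys.argv[2]) 
hsv=cv2.cvtColor(im,cv2.COLOR_BGR2HSV)
g=cv2.cvtColor(im,cv2.COLOR_BGR2GRAY)
m=np.zeros_like(g);m[190:260,290:355]=(g[190:260,290:355]<125)
n,l,stt,cc=cv2.connectedComponentsWithStats(m)
for i in range(1,n):
    if 100<stt[i,4]<900:
        w=plane(c,[cc[i]],zb)[0]; Rm=R.from_euler('xyz',s['tcp_rot'])
        print('dot px',cc[i].round(1),stt[i,4],'tool',Rm.inv().apply(w-s['ee_pos']).round(1),'world',w.round(1))
st()
E
python3 held.py w5 4.5; python3 - <<'E'
from h import *
th=.014
to(616.2-3*np.cos(th),-116.4-3*np.sin(th),23.5,th)
E
```

```text
dot px [321.4 222.6] 344 tool [28.8  0.3 -4.5] world [ 640.2 -116.4   66.7]
17.3 [ 611.4 -116.5   62.2] [-3.141e+00  1.000e-03  1.300e-02] [ 0.1  0.1 -1.5] 17.6 q [-0.27  0.2   1.83 -0.    1.11  1.28]
turn [-0.    0.01 -0.01]  shift-after [0.035 0.    0.774]  shift-now [0.036 0.    0.774]
17.3 [ 611.4 -116.5   62.2] [-3.141e+00  1.000e-03  1.300e-02] [ 0.1  0.1 -1.5] 17.6 q [-0.27  0.2   1.83 -0.    1.11  1.28]
```

View pics/w5.png

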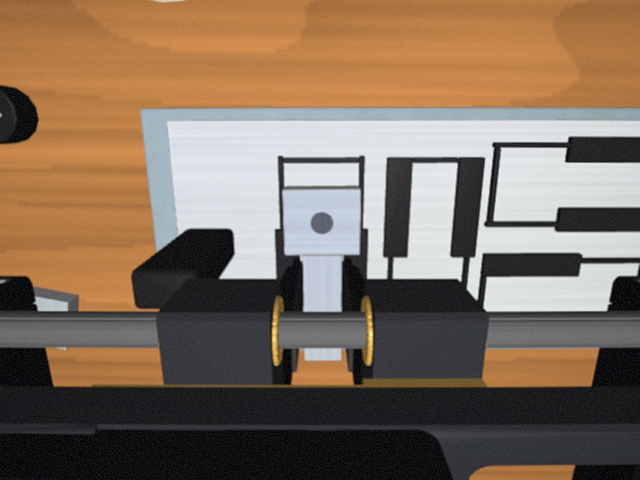

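Emit:
servo_tool --commands '[0.05,0,0.2,0,0,0,0,0,0.2,0,0,0,0,0,0.2,0,0,0,0,0,0.1,0,0,0,0,0,0.05,0,0,0,0,0,0,0,0,0]'

```text
clock: 17.9
ee_pos: [614.7, -116.0, 24.8]
tcp_rot: [-3.141, 0.001, 0.014]
contact_force: [-0.1, 0.8, -1.7]
gripper_width: 17.4
```

```bash
python3 held.py w6 4.5
```

```text
dot px [321.4 222.6] 344 tool [28.9  0.6 -4.5] world [ 644.  -116.3   29.7]
17.95 [ 615.  -116.    25.2] [ 3.142 -0.     0.014] [ 0.5  0.5 -2.2] 17.3 q [-0.27  0.25  1.84  0.    1.05  1.28]
```

Emit:
servo_tool --commands '[0,0,0.025,0,0,0,0,0,0,0,0,0]'

```text
clock: 18.15
ee_pos: [615.1, -116.0, 24.1]
tcp_rot: [3.141, -0.0, 0.014]
contact_force: [1.1, -0.1, -2.1]
gripper_width: 17.2
```

Emit:
servo_tool --commands '[0,0,0,0,0,0,0,0,0,0,0,0,0,0,0,0,0,0,0,0,0,0,0,0,0,0,0,0,0,0]' --jaw 0.2

```text
clock: 18.65
ee_pos: [615.0, -116.1, 24.1]
tcp_rot: [3.141, -0.0, 0.014]
contact_force: [0.6, 0.4, 0.1]
gripper_width: 38.2
```

Emit:
servo_tool --commands '[0,0,-0.3,0,0,0,0,0,-0.6,0,0,0,0,0,-0.6,0,0,0,0,0,-0.6,0,0,0,0,0,-0.6,0,0,0,0,0,0,0,0,0]'

```text
clock: 19.25
ee_pos: [618.3, -116.9, 166.4]
tcp_rot: [3.138, -0.011, 0.014]
contact_force: [0.6, 0.2, 0.6]
gripper_width: 38.1
```

```bash
python3 - <<'E'
from h import *
im,d,c=cap("wrist","w7"); st()
# dot check
to(454-60*np.cos(.7),-62-60*np.sin(.7),150,.7)
E
```

```text
19.3 [ 616.9 -116.6  163.3] [ 3.14  -0.007  0.014] [ 0.7  0.4 -0.2] 37.9 q [-0.27  0.11  1.76  0.    1.27  1.28]
turn [ 0.04 -0.06 -6.55]  shift-after [-2.989 -2.934  0.267]  shift-now [-4.173 -0.376  0.237]
19.3 [ 616.9 -116.6  163.3] [ 3.14  -0.007  0.014] [ 0.7  0.4 -0.2] 37.9 q [-0.27  0.11  1.76  0.    1.27  1.28]
```

View pics/w7.png

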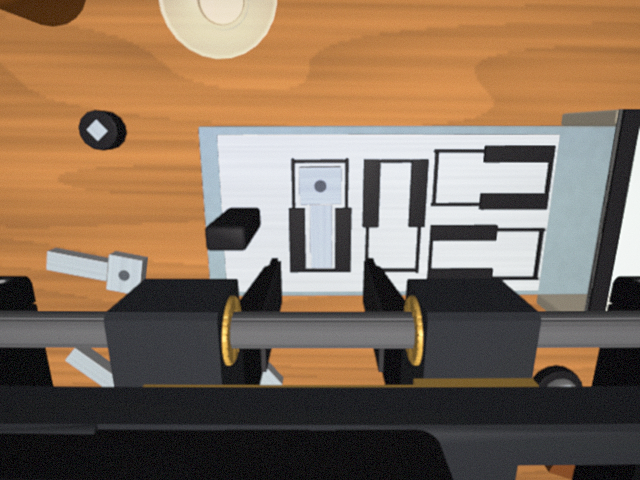

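Emit:
servo_tool --commands '[0,0,0,0,0,-0.94,0,0,0,0,0,-0.94,0,0,0,0,0,-0.94,0,0,0,0,0,-0.94,0,0,0,0,0,-0.94,0,0,0,0,0,-0.94,0,0,0,0,0,-0.94,-0.37,-0.37,0,0,0,0,-0.37,-0.37,0,0,0,0,-0.37,-0.37,0,0,0,0,-0.37,-0.37,0,0,0,0,-0.37,-0.37,0,0,0,0,-0.37,-0.37,0,0,0,0,-0.37,-0.37,0,0,0,0,-0.37,-0.35,0,0,0,0,0,0,0,0,0,0,0,0,0,0,0,0]' --jaw -0.2

```text
clock: 21.0
ee_pos: [406.5, -99.4, 158.2]
tcp_rot: [-3.141, 0.0, 0.702]
contact_force: [0.0, 0.3, 1.0]
gripper_width: 56.6
```

```bash
python3 wb.py w8
```

```text
21.05 [407.  -99.5 158.5] [-3.141  0.     0.703] [ 0.1  0.  -0.4] 56.8 q [-0.37 -0.38  2.2   0.    1.32  0.5 ]
wbar [ 585.2 -262.6] -1.569 [92.5, 36.4]
wbar [476.7 -48.8] 0.673 [84.1, 34.2]
wbar [ 619.7 -180.6] -3.123 [92.5, 42.1]
wbar [ 611.  -119.7] 3.013 [80.1, 32.2]
```

View pics/w8.png

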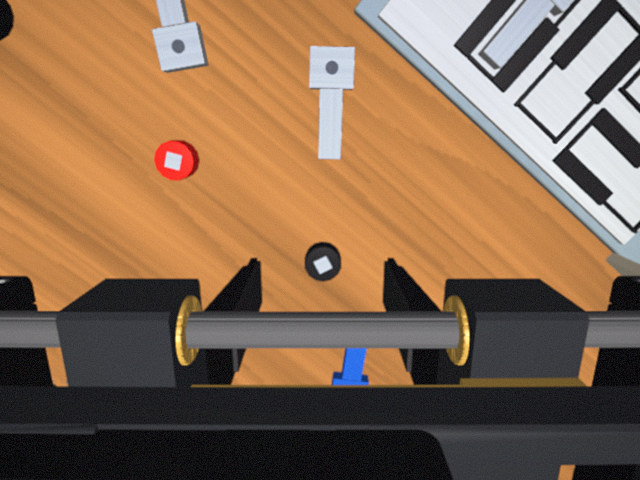

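```bash
python3 - <<'E'
from h import *
to(476.7-3*np.cos(.673),-48.8-3*np.sin(.673),7,.673)
E
```

```text
turn [-0.    0.    0.28]  shift-after [1.662 0.076 3.029]  shift-now [1.659 0.127 3.029]
21.05 [407.  -99.5 158.5] [-3.141  0.     0.703] [ 0.1  0.  -0.4] 56.8 q [-0.37 -0.38  2.2   0.    1.32  0.5 ]
```

Emit:
servo_tool --commands '[0.4,0.04,0.1,0,0,0.28,0.4,0.02,0.2,0,0,0,0.4,0.02,0.3,0,0,0,0.46,0,0.4,0,0,0,0,0,0.5,0,0,0,0,0,0.5,0,0,0,0,0,0.5,0,0,0,0,0,0.3,0,0,0,0,0,0.2,0,0,0,0,0,0.02,0,0,0,0,0,0,0,0,0]'

```text
clock: 22.15
ee_pos: [474.5, -50.4, 8.1]
tcp_rot: [3.142, -0.0, 0.674]
contact_force: [0.1, -0.4, -0.3]
gripper_width: 57.1
```

```bash
python3 - <<'E'
from h import *
to(476.7-3*np.cos(.673),-48.8-3*np.sin(.673),7,.673)
E
```

```text
turn [ 0.   -0.    0.01]  shift-after [-0.006  0.002  0.021]  shift-now [-0.006  0.002  0.021]
22.15 [474.5 -50.4   8.1] [ 3.142 -0.     0.674] [ 0.1 -0.4 -0.3] 57.1 q [-0.22 -0.03  2.19  0.    0.98  0.68]
```

Emit:
servo_tool --commands '[0,0,0.01,0,0,0,0,0,0,0,0,0,0,0,0,0,0,0,0,0,0,0,0,0,0,0,0,0,0,0,0,0,0,0,0,0,0,0,0,0,0,0,0,0,0,0,0,0,0,0,0,0,0,0]' --jaw 1

```text
clock: 23.05
ee_pos: [474.1, -50.4, 7.6]
tcp_rot: [3.142, -0.0, 0.674]
contact_force: [-1.1, 0.4, 2.1]
gripper_width: 17.4
```

Emit:
servo_tool --commands '[0,0,-0.2,0,0,0,0,0,-0.4,0,0,0,0,0,-0.4,0,0,0,0,0,-0.4,0,0,0,0,0,-0.4,0,0,0,0,0,-0.3,0,0,0,0,0,0,0,0,0]'

```text
clock: 23.75
ee_pos: [475.6, -50.7, 115.0]
tcp_rot: [3.138, -0.003, 0.674]
contact_force: [-0.0, 0.1, -1.9]
gripper_width: 17.3
```

```bash
python3 held.py w9 4.5; python3 - <<'E'
from h import *
th=1.585
to(651.4-3*np.cos(th),-257.2-3*np.sin(th),60,th)
E
```

```text
dot px [321.9 219.1] 342 tool [30.5  1.3 -4.5] world [499.2 -32.5 117.9]
23.8 [474.6 -50.5 113.4] [ 3.14e+00 -1.00e-03  6.74e-01] [-0.6  0.8 -3.3] 17.2 q [-0.22 -0.18  2.13  0.    1.2   0.68]
turn [ 0.02 -0.   -8.7 ]  shift-after [-4.244  3.478  1.067]  shift-now [0.148 5.483 1.077]
23.8 [474.6 -50.5 113.4] [ 3.14e+00 -1.00e-03  6.74e-01] [-0.6  0.8 -3.3] 17.2 q [-0.22 -0.18  2.13  0.    1.2   0.68]
```

Emit:
servo_tool --commands '[0,0,0,0,0,-0.97,0,0,0,0,0,-0.97,0,0,0,0,0,-0.97,0,0,0,0,0,-0.97,0,0,0,0,0,-0.97,0,0,0,0,0,-0.97,0,0,0,0,0,-0.96,0,0,0,0,0,-0.96,0,0,0,0,0,-0.96]'

```text
clock: 24.7
ee_pos: [472.8, -50.1, 110.5]
tcp_rot: [-3.138, -0.001, 1.589]
contact_force: [-0.4, -0.4, -1.6]
gripper_width: 17.4
```

Emit:
servo_tool --commands '[-0.3,0.25,0,0,0,0,-0.42,0.35,0,0,0,0,-0.42,0.35,0,0,0,0,-0.42,0.35,0,0,0,0,-0.42,0.35,0,0,0,0,-0.42,0.35,0,0,0,0,-0.42,0.35,0,0,0,0,-0.42,0.35,0,0,0,0,-0.42,0.34,0.3,0,0,0,-0.4,0.3,0.3,0,0,0,-0.18,0.14,0.3,0,0,0,0,0,0,0,0,0,0,0,0,0,0,0]'

```text
clock: 26.0
ee_pos: [649.6, -259.3, 65.2]
tcp_rot: [-3.138, -0.002, 1.584]
contact_force: [-0.2, 0.5, -1.3]
gripper_width: 17.8
```

```bash
python3 held.py w10 4.5; python3 - <<'E'
from h import *
th=1.585
to(651.4-3*np.cos(th),-257.2-3*np.sin(th),24,th)
E
```

```text
dot px [321.8 219.1] 344 tool [30.4 -0.9 -4.5] world [ 648.8 -228.9   71. ]
26.05 [ 650.2 -259.3   66.5] [-3.140e+00 -1.000e-03  1.585e+00] [ 0.2  0.1 -1.7] 17.6 q [-0.46  0.35  1.64  0.    1.15 -0.47]
turn [-0.02 -0.01 -0.  ]  shift-after [-0.019  0.026  0.85 ]  shift-now [-0.02   0.027  0.85 ]
26.05 [ 650.2 -259.3   66.5] [-3.140e+00 -1.000e-03  1.585e+00] [ 0.2  0.1 -1.7] 17.6 q [-0.46  0.35  1.64  0.    1.15 -0.47]
```

View pics/w10.png

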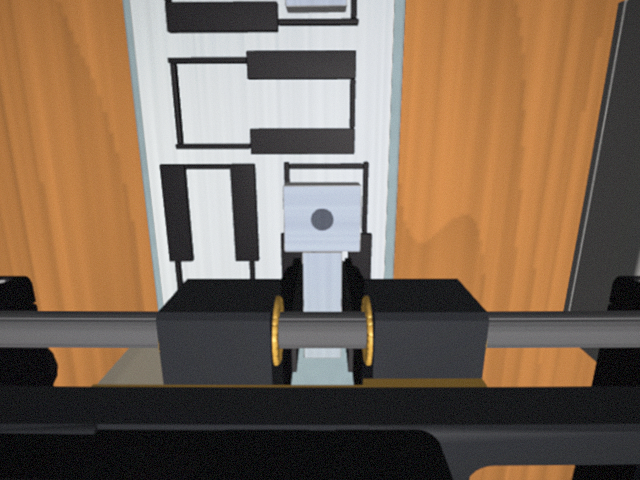

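Emit:
servo_tool --commands '[-0.02,0.03,0.2,0,0,0,0,0,0.2,0,0,0,0,0,0.2,0,0,0,0,0,0.15,0,0,0,0,0,0.06,0,0,0,0,0,0,0,0,0,0,0,0,0,0,0]'

```text
clock: 26.75
ee_pos: [652.6, -261.0, 27.2]
tcp_rot: [3.141, 0.0, 1.585]
contact_force: [0.1, 0.2, -1.9]
gripper_width: 17.6
```

```bash
python3 held.py w11 4.5
```

```text
dot px [321.8 219.1] 344 tool [30.3 -0.5 -4.5] world [ 651.9 -230.9   32. ]
26.8 [ 652.8 -261.2   27.5] [3.141 0.    1.585] [-0.2  0.8 -2. ] 18.0 q [-0.46  0.4   1.65  0.    1.09 -0.47]
```

Emit:
servo_tool --commands '[0,-0.02,0.03,0,0,0,0,0,0.03,0,0,0,0,0,0,0,0,0,0,0,0,0,0,0]'

```text
clock: 27.2
ee_pos: [651.4, -261.0, 23.9]
tcp_rot: [-3.142, -0.0, 1.585]
contact_force: [-0.4, -0.1, -3.3]
gripper_width: 17.6
```

Emit:
servo_tool --commands '[0,0,0,0,0,0,0,0,0,0,0,0,0,0,0,0,0,0,0,0,0,0,0,0,0,0,0,0,0,0]' --jaw 0.2

```text
clock: 27.7
ee_pos: [651.5, -261.0, 24.2]
tcp_rot: [3.141, 0.0, 1.585]
contact_force: [0.1, 0.3, 0.4]
gripper_width: 37.8
```

Emit:
servo_tool --commands '[0,0,-0.3,0,0,0,0,0,-0.6,0,0,0,0,0,-0.6,0,0,0,0,0,-0.6,0,0,0,0,0,-0.6,0,0,0,0,0,0,0,0,0]'

```text
clock: 28.3
ee_pos: [654.6, -262.5, 167.0]
tcp_rot: [3.131, 0.005, 1.585]
contact_force: [0.2, -0.5, 0.9]
gripper_width: 38.2
```

```bash
python3 - <<'E'
from h import *
im,d,c=cap("wrist","w12")
to(562.3-70*np.cos(1.381),86.7-70*np.sin(1.381),160,1.381)
E
```

```text
turn [0.07 0.03 1.95]  shift-after [ 5.102 -3.102  0.074]  shift-now [ 5.625 -2.006  0.043]
28.35 [ 653.3 -261.8  163.7] [3.135e+00 3.000e-03 1.585e+00] [ 0.3 -0.3  0.6] 37.8 q [-0.46  0.27  1.57 -0.    1.29 -0.47]
```

View pics/w12.png

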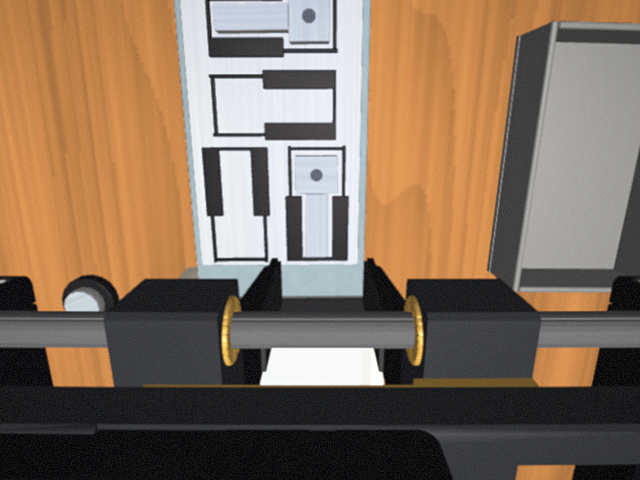

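Emit:
servo_tool --commands '[0,0,0,0,0,0.97,0,0,0,0,0,0.97,0.3,-0.2,0,0,0,0,0.43,-0.26,0,0,0,0,0.43,-0.26,0,0,0,0,0.43,-0.26,0,0,0,0,0.43,-0.26,0,0,0,0,0.43,-0.26,0,0,0,0,0.43,-0.26,0,0,0,0,0.43,-0.26,0,0,0,0,0.43,-0.26,0,0,0,0,0.43,-0.26,0,0,0,0,0.43,-0.26,0,0,0,0,0.43,-0.26,0,0,0,0,0,0,0,0,0,0,0,0,0,0,0,0]' --jaw -0.2

```text
clock: 29.95
ee_pos: [547.8, 15.0, 157.9]
tcp_rot: [-3.14, 0.001, 1.383]
contact_force: [0.3, 0.3, -0.4]
gripper_width: 57.0
```

```bash
python3 wb.py w13
```

```text
30.0 [548.2  14.5 158.2] [-3.141e+00  1.000e-03  1.382e+00] [-0.5  0.3  0. ] 57.2 q [-0.07 -0.06  1.93 -0.    1.27  0.12]
wbar [453.2  86.3] -2.284 [84.6, 35.8]
wbar [564.8  84.3] -1.759 [83.7, 34.0]
```

View pics/w13.png

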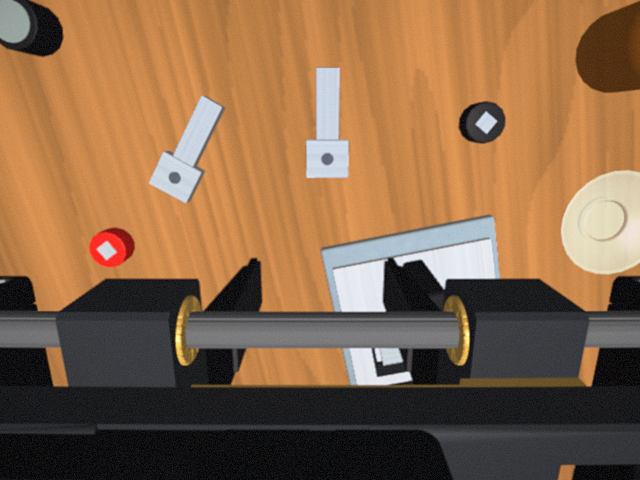

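```bash
python3 - <<'E'
from h import *
th=-1.759
to(564.8-3*np.cos(th),84.3-3*np.sin(th),7,th+np.pi)
E
```

```text
turn [-0.01  0.   -0.01]  shift-after [1.494 0.065 3.024]  shift-now [1.495 0.066 3.023]
30.0 [548.2  14.5 158.2] [-3.141e+00  1.000e-03  1.382e+00] [-0.5  0.3  0. ] 57.2 q [-0.07 -0.06  1.93 -0.    1.27  0.12]
```

Emit:
servo_tool --commands '[0.4,0.03,0.1,0,0,0,0.4,0.03,0.3,0,0,0,0.4,0,0.4,0,0,0,0.29,0,0.4,0,0,0,0,0,0.4,0,0,0,0,0,0.5,0,0,0,0,0,0.4,0,0,0,0,0,0.3,0,0,0,0,0,0.2,0,0,0,0,0,0.02,0,0,0,0,0,0,0,0,0]'

```text
clock: 31.1
ee_pos: [565.9, 87.2, 8.3]
tcp_rot: [3.141, -0.0, 1.381]
contact_force: [0.6, 0.4, 0.1]
gripper_width: 57.2
```

Emit:
servo_tool --commands '[0,0,0,0,0,0,0,0,0,0,0,0,0,0,0,0,0,0,0,0,0,0,0,0,0,0,0,0,0,0,0,0,0,0,0,0,0,0,0,0,0,0,0,0,0,0,0,0,0,0,0,0,0,0]' --jaw 1

```text
clock: 32.0
ee_pos: [565.5, 87.5, 8.0]
tcp_rot: [3.142, -0.0, 1.381]
contact_force: [-1.3, 0.7, 2.2]
gripper_width: 17.1
```

Emit:
servo_tool --commands '[0,0,-0.2,0,0,0,0,0,-0.4,0,0,0,0,0,-0.4,0,0,0,0,0,-0.4,0,0,0,0,0,-0.4,0,0,0,0,0,-0.3,0,0,0,0,0,0,0,0,0]'

```text
clock: 32.7
ee_pos: [567.2, 87.5, 115.8]
tcp_rot: [3.137, -0.001, 1.381]
contact_force: [0.1, 0.5, -2.3]
gripper_width: 17.2
```

```bash
python3 - <<'E'
from h import *
cap("wrist","w14")
th=-1.557
to(585.1-3*np.cos(th),-258.6-3*np.sin(th),65,th+np.pi)
E
```

```text
turn [ 0.02 -0.   -1.94]  shift-after [-6.866  0.284  0.981]  shift-now [-6.668  1.661  0.981]
32.75 [566.1  87.5 114.1] [ 3.139e+00 -1.000e-03  1.381e+00] [-0.4 -0.8 -3.1] 17.1 q [ 0.06  0.04  1.92 -0.    1.18  0.25]
```

View pics/w14.png

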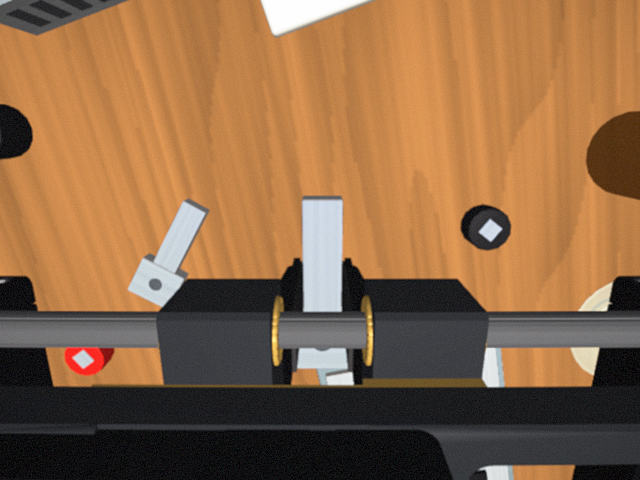

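Emit:
servo_tool --commands '[0,0,0,0,0,-0.97,0,0,0,0,0,-0.97,-0.3,0.02,0,0,0,0,-0.5,0.02,0,0,0,0,-0.5,0.02,0,0,0,0,-0.5,0.02,0,0,0,0,-0.5,0.02,0,0,0,0,-0.5,0.02,0,0,0,0,-0.5,0.02,0,0,0,0,-0.5,0.02,0,0,0,0,-0.5,0.02,0,0,0,0,-0.5,0.02,0,0,0,0,-0.5,0.02,0,0,0,0,-0.5,0.02,0.2,0,0,0,-0.5,0.02,0.3,0,0,0,-0.4,0.02,0.3,0,0,0,-0.17,0,0.15,0,0,0,0,0,0,0,0,0,0,0,0,0,0,0]'

```text
clock: 34.65
ee_pos: [583.8, -255.6, 65.1]
tcp_rot: [-3.141, -0.001, 1.584]
contact_force: [-0.7, -0.5, -1.3]
gripper_width: 17.6
```

```bash
cat > held2.py <<'E'
from h import *
import sys
im,d,c=cap("wrist",sys.argv[1]); s=ctrl.get_state(); zb=s['ee_pos'][2]+4.2
g=cv2.cvtColor(im,cv2.COLOR_BGR2GRAY)
print(g[170:225:2,322])
g2=np.diff(g[170:260,305:340].astype(float).mean(1)); r=170+np.argsort(-abs(g2))[:4]; print('edges rows',r,g2[r-170])
Rm=R.from_euler('xyz',s['tcp_rot'])
for v in (199,200,201):
    w=plane(c,[(322,v)],zb)[0]; print(v,Rm.inv().apply(w-s['ee_pos']).round(1))
E
python3 held2.py w15; python3 - <<'E'
from h import *
th=-1.557
to(585.1-3*np.cos(th),-258.6-3*np.sin(th),24,th+np.pi)
E
```

```text
[234 102  61  86 237 234 232 234 234 233 232 235 229 109  97 185 216 214
 215 214 215 216 213 212 211 212 212 214]
edges rows [171 176 195 177] [-93.65714286  83.08571429 -66.71428571  64.48571429]
199 [38.9 -0.7 -4.2]
200 [38.4 -0.7 -4.2]
201 [38.  -0.7 -4.2]
turn [ 0. -0. -0.]  shift-after [-0.005  0.014  0.837]  shift-now [-0.005  0.014  0.837]
34.7 [ 584.3 -255.4   65.8] [ 3.141 -0.     1.584] [-0.4  0.3 -1.5] 17.2 q [-0.5   0.23  1.79  0.    1.12 -0.51]
```

View pics/w15.png

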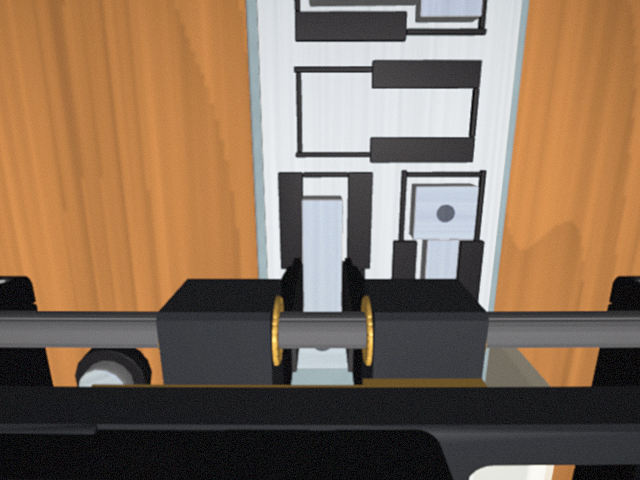

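Emit:
servo_tool --commands '[0,0.02,0.2,0,0,0,0,0,0.2,0,0,0,0,0,0.2,0,0,0,0,0,0.15,0,0,0,0,0,0.06,0,0,0,0,0,0,0,0,0,0,0,0,0,0,0]'

```text
clock: 35.4
ee_pos: [585.4, -255.9, 24.8]
tcp_rot: [3.141, 0.0, 1.585]
contact_force: [0.7, 0.2, -1.5]
gripper_width: 17.6
```

```bash
python3 - <<'E'
from h import *
th=-1.557
cap("wrist","w16")
to(585.1-3*np.cos(th),-258.6-3*np.sin(th),23.8,th+np.pi)
E
```

```text
turn [ 0.  0. -0.]  shift-after [ 0.006 -0.006  0.023]  shift-now [ 0.006 -0.006  0.023]
35.45 [ 585.4 -255.9   25. ] [3.141 0.    1.585] [-0.2 -0.1 -2.4] 17.5 q [-0.5   0.28  1.81  0.    1.05 -0.51]
```

View pics/w16.png

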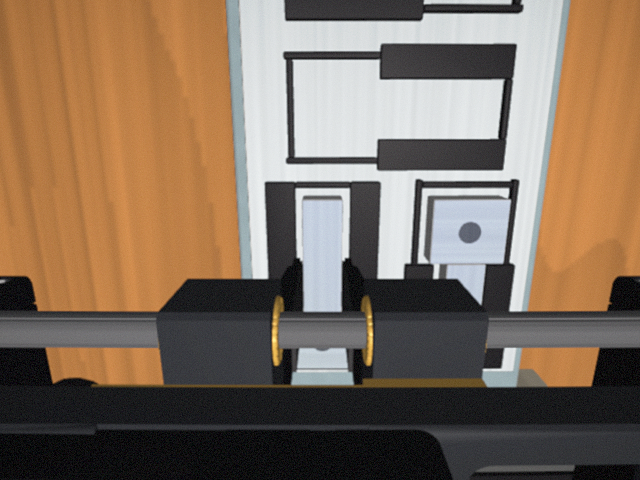

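Aligned. Lower 1 mm, release, rise.

Emit:
servo_tool --commands '[0,0,0.02,0,0,0,0,0,0,0,0,0]'

```text
clock: 35.65
ee_pos: [585.4, -255.9, 24.1]
tcp_rot: [3.141, 0.0, 1.585]
contact_force: [-0.2, 0.1, -1.4]
gripper_width: 17.4
```

Emit:
servo_tool --commands '[0,0,0,0,0,0,0,0,0,0,0,0,0,0,0,0,0,0,0,0,0,0,0,0,0,0,0,0,0,0]' --jaw 0.2

```text
clock: 36.15
ee_pos: [585.3, -255.9, 24.0]
tcp_rot: [3.141, 0.0, 1.585]
contact_force: [0.3, -0.2, 0.8]
gripper_width: 37.8
```

Emit:
servo_tool --commands '[0,0,-0.3,0,0,0,0,0,-0.6,0,0,0,0,0,-0.6,0,0,0,0,0,-0.6,0,0,0,0,0,-0.6,0,0,0,0,0,0,0,0,0]'

```text
clock: 36.75
ee_pos: [588.4, -257.4, 166.5]
tcp_rot: [3.131, 0.006, 1.585]
contact_force: [1.0, -0.6, 0.8]
gripper_width: 38.0
```

```bash
python3 - <<'E'
from h import *
cap("wrist","w17")
t=-2.284+np.pi
to(453.2-70*np.cos(t),86.3-70*np.sin(t),160,t)
E
```

```text
turn [0.07 0.01 6.94]  shift-after [ 2.038 -6.513  0.067]  shift-now [ 5.852 -3.512  0.025]
36.8 [ 587.  -256.8  163.4] [3.135e+00 3.000e-03 1.585e+00] [-0.6 -0.1 -0.9] 37.8 q [-0.5   0.14  1.73  0.    1.27 -0.51]
```

View pics/w17.png

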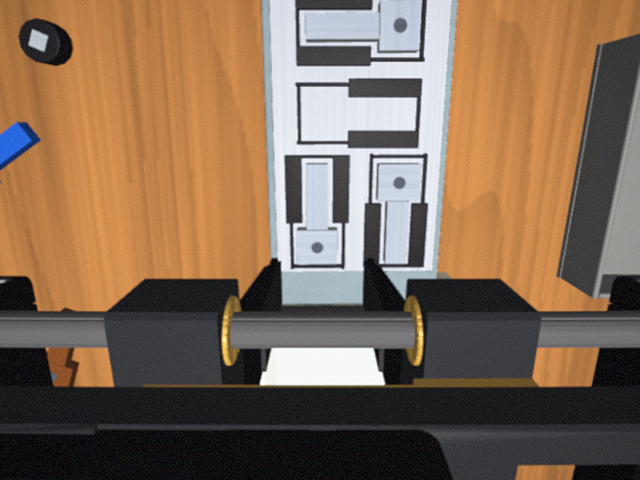

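Three bars lie flat (A, C, D). Now the last bar.

Emit:
servo_tool --commands '[0,0,0,0,0,0.99,0,0,0,0,0,0.99,0,0,0,0,0,0.99,0,0,0,0,0,0.99,0,0,0,0,0,0.99,0,0,0,0,0,0.99,0,0,0,0,0,0.99,0.15,-0.5,0,0,0,0,0.15,-0.5,0,0,0,0,0.15,-0.5,0,0,0,0,0.15,-0.5,0,0,0,0,0.15,-0.5,0,0,0,0,0.15,-0.5,0,0,0,0,0.15,-0.5,0,0,0,0,0.15,-0.5,0,0,0,0,0.15,-0.5,0,0,0,0,0.15,-0.5,0,0,0,0,0.15,-0.5,0,0,0,0,0.15,-0.5,0,0,0,0,0.15,-0.5,0,0,0,0]' --jaw -0.2

```text
clock: 38.8
ee_pos: [401.2, 31.1, 157.5]
tcp_rot: [-3.14, 0.001, 0.859]
contact_force: [0.2, -0.6, -0.2]
gripper_width: 56.8
```

Emit:
servo_tool --commands '[0,0,0,0,0,0,0,0,0,0,0,0]'

```text
clock: 39.0
ee_pos: [402.2, 30.5, 158.1]
tcp_rot: [-3.141, 0.001, 0.86]
contact_force: [0.2, -0.5, 0.2]
gripper_width: 57.0
```

```bash
python3 wb.py w18;  python3 - <<'E'
from bars import *
im,d,c=cap("wrist")
for b in bars(im,c,(0,0,640,300),12,800):
    if abs(b[0][0]-453)<60:
        th=b[1]; to(b[0][0]-3*np.cos(th),b[0][1]-3*np.sin(th),7,th+np.pi)
E
```

```text
39.05 [402.6  30.1 158.3] [-3.141e+00  1.000e-03  8.590e-01] [-0.5  0.1  0.1] 56.9 q [-0.06 -0.42  2.23 -0.    1.33  0.65]
wbar [452.1  86.7] -2.282 [83.2, 34.0]
turn [-0.    0.01 -0.13]  shift-after [1.563 0.015 3.029]  shift-now [ 1.565 -0.005  3.028]
39.1 [402.8  29.9 158.5] [-3.141e+00  1.000e-03  8.580e-01] [ 0.6  0.6 -0.4] 57.3 q [-0.06 -0.42  2.23 -0.    1.33  0.65]
```

View pics/w18.png

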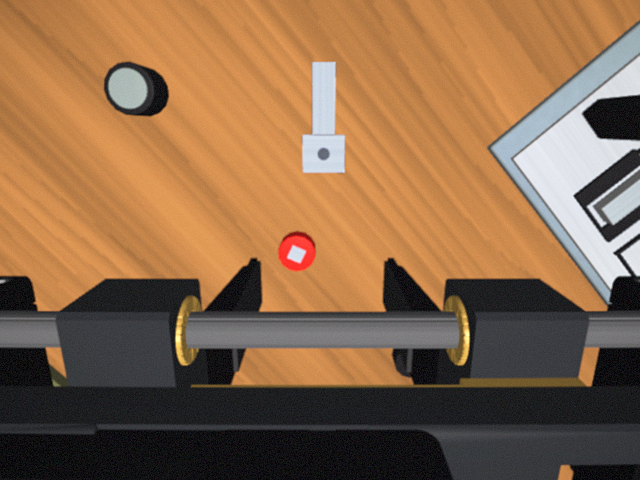

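Emit:
servo_tool --commands '[0.4,0.01,0.1,0,0,-0.13,0.4,0,0.2,0,0,0,0.4,0,0.3,0,0,0,0.36,0,0.4,0,0,0,0,0,0.5,0,0,0,0,0,0.5,0,0,0,0,0,0.5,0,0,0,0,0,0.3,0,0,0,0,0,0.2,0,0,0,0,0,0.02,0,0,0,0,0,0,0,0,0]'

```text
clock: 40.2
ee_pos: [454.0, 89.3, 8.1]
tcp_rot: [3.141, -0.0, 0.872]
contact_force: [0.6, -0.7, -0.3]
gripper_width: 57.0
```

Emit:
servo_tool --commands '[0,0,0,0,0,0,0,0,0,0,0,0,0,0,0,0,0,0,0,0,0,0,0,0,0,0,0,0,0,0,0,0,0,0,0,0,0,0,0,0,0,0,0,0,0,0,0,0,0,0,0,0,0,0]' --jaw 1

```text
clock: 41.1
ee_pos: [453.7, 89.6, 8.1]
tcp_rot: [3.141, -0.0, 0.873]
contact_force: [-0.2, -0.4, 1.7]
gripper_width: 17.5
```

Emit:
servo_tool --commands '[0,0,-0.2,0,0,0,0,0,-0.4,0,0,0,0,0,-0.4,0,0,0,0,0,-0.4,0,0,0,0,0,-0.4,0,0,0,0,0,-0.3,0,0,0,0,0,0,0,0,0]'

```text
clock: 41.8
ee_pos: [455.1, 89.7, 115.5]
tcp_rot: [3.138, -0.004, 0.872]
contact_force: [0.1, 0.2, -2.1]
gripper_width: 17.6
```

```bash
python3 held2.py w19; python3 - <<'E'
from h import *
th=-3.128
to(616.8-3*np.cos(th),-178.1-3*np.sin(th),65,th+np.pi)
E
```

```text
[153 159 158 160 158 154 144 134 144 144 153 157 153 105 109 202 218 218
 219 220 218 220 219 219 220 215 218 220]
edges rows [198 199 195 194] [ 47.28571429  45.11428571 -23.17142857 -20.02857143]
199 [39.4  1.1 -4.1]
200 [38.9  1.1 -4.1]
201 [38.5  1.1 -4.1]
turn [ 0.01 -0.02  8.2 ]  shift-after [3.241 5.398 0.979]  shift-now [-1.972  5.979  0.985]
41.85 [454.1  89.6 113.9] [ 3.14e+00 -2.00e-03  8.73e-01] [-0.4 -0.1 -2.5] 17.7 q [ 0.08 -0.22  2.16  0.    1.2   0.78]
```

Emit:
servo_tool --commands '[0,0,0,0,0,0.91,0,0,0,0,0,0.91,0,0,0,0,0,0.91,0,0,0,0,0,0.91,0,0,0,0,0,0.91,0,0,0,0,0,0.91,0,0,0,0,0,0.91,0,0,0,0,0,0.91,0,0,0,0,0,0.92]'

```text
clock: 42.75
ee_pos: [452.3, 89.5, 111.1]
tcp_rot: [3.141, 0.003, 0.01]
contact_force: [0.0, -0.2, -2.1]
gripper_width: 17.5
```

Emit:
servo_tool --commands '[0.15,0.25,0,0,0,0,0.25,0.42,0,0,0,0,0.25,0.42,0,0,0,0,0.25,0.42,0,0,0,0,0.25,0.42,0,0,0,0,0.25,0.42,0,0,0,0,0.25,0.42,0,0,0,0,0.25,0.42,0,0,0,0,0.25,0.42,0,0,0,0,0.25,0.42,0,0,0,0,0.25,0.42,0.1,0,0,0,0.25,0.42,0.3,0,0,0,0.25,0.4,0.3,0,0,0,0.1,0.13,0.28,0,0,0,0,0,0,0,0,0,0,0,0,0,0,0]'

```text
clock: 44.35
ee_pos: [618.7, -177.7, 62.7]
tcp_rot: [-3.14, 0.002, 0.014]
contact_force: [0.4, 0.2, -1.5]
gripper_width: 17.3
```

```bash
python3 held2.py w20; python3 - <<'E'
from h import *
th=-3.128
to(616.8-3*np.cos(th),-178.1-3*np.sin(th),24,th+np.pi)
E
```

```text
[125  63  48 188 232 229 228 232 234 231 230 232 226 111 106 196 211 213
 212 211 209 208 210 206 208 204 209 204]
edges rows [175 195 170 174] [ 80.02857143 -61.31428571 -59.97142857  56.14285714]
199 [39.3  1.1 -4.2]
200 [38.8  1.1 -4.2]
201 [38.4  1.1 -4.2]
turn [-0.01  0.01  0.01]  shift-after [0.01  0.01  0.795]  shift-now [0.011 0.011 0.795]
44.4 [ 619.3 -177.6   63.7] [-3.141e+00  1.000e-03  1.500e-02] [ 0.5  0.6 -1.2] 17.6 q [-0.36  0.24  1.78  0.    1.12  1.19]
```

View pics/w20.png

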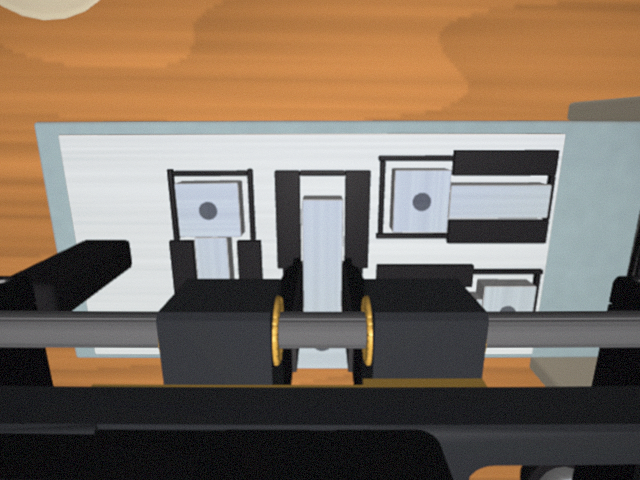

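Emit:
servo_tool --commands '[0.01,0.01,0.2,0,0,0,0,0,0.2,0,0,0,0,0,0.2,0,0,0,0,0,0.12,0,0,0,0,0,0.06,0,0,0,0,0,0,0,0,0,0,0,0,0,0,0]'

```text
clock: 45.1
ee_pos: [620.6, -178.8, 25.0]
tcp_rot: [3.141, -0.001, 0.014]
contact_force: [0.5, -0.4, -1.3]
gripper_width: 17.3
```

```bash
python3 - <<'E'
from h import *
th=-3.128
cap("wrist","w21")
to(616.8-3*np.cos(th),-178.1-3*np.sin(th),24,th+np.pi)
E
```

```text
turn [ 0.   -0.01  0.  ]  shift-after [-0.015 -0.015  0.022]  shift-now [-0.015 -0.015  0.022]
45.15 [ 620.6 -178.8   25.1] [ 3.141e+00 -1.000e-03  1.400e-02] [-0.2  0.6 -2.3] 17.7 q [-0.36  0.29  1.79  0.    1.05  1.19]
```

View pics/w21.png

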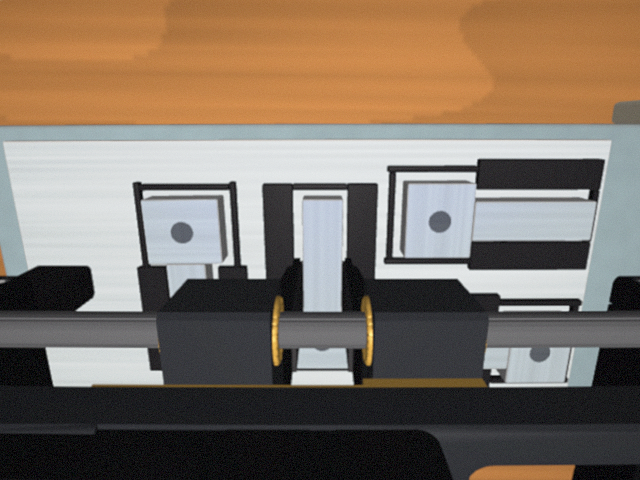

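Emit:
servo_tool --commands '[-0.01,-0.01,0.02,0,0,0,0,0,0,0,0,0]'

```text
clock: 45.35
ee_pos: [620.0, -178.3, 24.1]
tcp_rot: [3.141, -0.001, 0.014]
contact_force: [1.0, 0.1, -1.6]
gripper_width: 17.4
```

Emit:
servo_tool --commands '[0,0,0,0,0,0,0,0,0,0,0,0,0,0,0,0,0,0,0,0,0,0,0,0,0,0,0,0,0,0]' --jaw 0.35

```text
clock: 45.85
ee_pos: [619.8, -178.2, 24.0]
tcp_rot: [3.142, -0.0, 0.014]
contact_force: [0.5, -0.2, -0.6]
gripper_width: 31.1
```

Emit:
servo_tool --commands '[0,0,-0.3,0,0,0,0,0,-0.6,0,0,0,0,0,-0.6,0,0,0,0,0,-0.6,0,0,0,0,0,-0.6,0,0,0,0,0,-0.4,0,0,0,0,0,0,0,0,0]'

```text
clock: 46.55
ee_pos: [622.2, -179.0, 184.9]
tcp_rot: [3.138, -0.009, 0.014]
contact_force: [0.1, 0.4, 0.6]
gripper_width: 30.9
```

```bash
python3 - <<'E'
from h import *
cap("wrist","w22")
to(614.9,-52,150,1.585)
E
```

```text
turn [  0.05  -0.02 -15.  ]  shift-after [ 2.534 -0.085  0.639]  shift-now [-0.089 -2.535  0.633]
46.6 [ 621.  -178.6  181.9] [ 3.14  -0.005  0.014] [ 0.3 -1.1 -0.9] 31.2 q [-0.36  0.13  1.69 -0.    1.31  1.19]
```

View pics/w22.png

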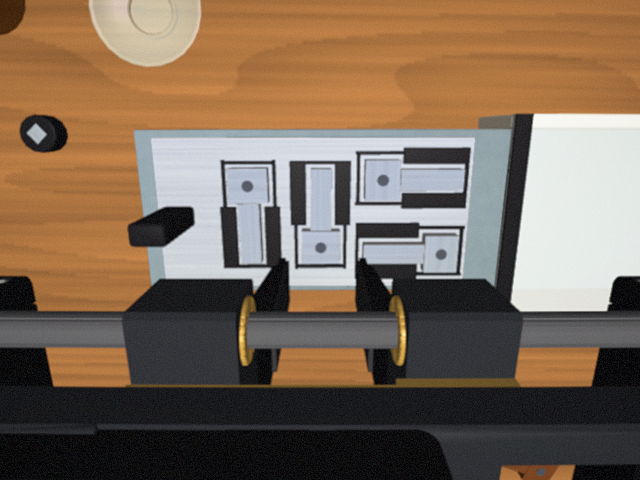

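Emit:
servo_tool --commands '[0,0,0,0,0,-1,0,0,0,0,0,-1,0,0,0,0,0,-1,0,0,0,0,0,-1,0,0,0,0,0,-1,0,0,0,0,0,-1,0,0,0,0,0,-1,0,0,0,0,0,-1,0,0,0,0,0,-1,0,0,0,0,0,-1,0,0,0,0,0,-1,0,0,0,0,0,-1,0,0,0,0,0,-1,0,0,0,0,0,-1,0,0,0,0,0,-1,0.4,0,0,0,0,0,0.5,0,0,0,0,0,0,0,0,0,0,0,0,0,0,0,0,0]' --jaw -0.2

```text
clock: 48.5
ee_pos: [618.6, -132.1, 177.9]
tcp_rot: [-3.14, -0.0, 1.585]
contact_force: [0.3, 0.1, -0.4]
gripper_width: 57.2
```

```bash
python3 - <<'E'
from h import *
im,d,c=cap("wrist","w23"); X=cloud(d,c)
m=(X[...,2]>80)&(X[...,2]<90)&(abs(X[...,0]-615)<40)&(abs(X[...,1]+52)<40)
p=X[m];r=cv2.minAreaRect(p[:,:2].astype(np.float32));print(r)
to(r[0][0],r[0][1],51,1.585)
E
```

```text
((615.0233764648438, -53.057064056396484), (17.273212432861328, 27.825090408325195), 0.9744656682014465)
turn [-0.01 -0.   -0.  ]  shift-after [ 1.594 -0.052  2.543]  shift-now [ 1.593 -0.05   2.544]
48.55 [ 618.8 -132.7  178.2] [-3.14  -0.     1.585] [ 0.1  0.  -0.1] 56.9 q [-0.3   0.11  1.73 -0.    1.31 -0.31]
```

View pics/w23.png

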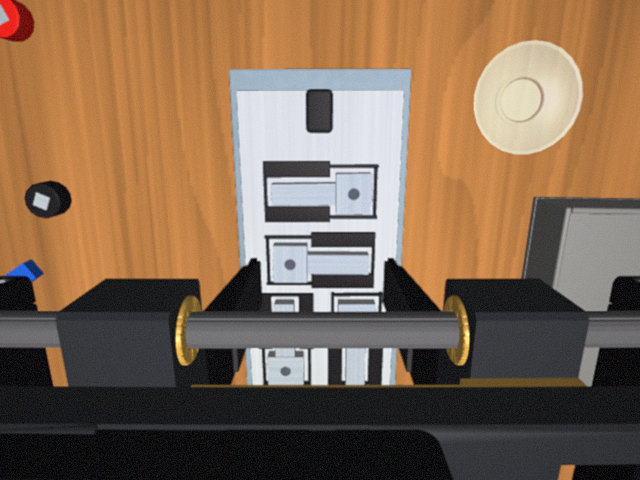

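Emit:
servo_tool --commands '[0.4,-0.02,0,0,0,0,0.4,-0.03,0,0,0,0,0.4,0,0,0,0,0,0.39,0,0.2,0,0,0,0,0,0.5,0,0,0,0,0,0.5,0,0,0,0,0,0.5,0,0,0,0,0,0.5,0,0,0,0,0,0.33,0,0,0,0,0,0,0,0,0,0,0,0,0,0,0]'

```text
clock: 49.65
ee_pos: [615.8, -53.6, 52.8]
tcp_rot: [3.141, -0.0, 1.584]
contact_force: [0.8, -0.9, 1.0]
gripper_width: 57.1
```

Emit:
servo_tool --commands '[0,0,0,0,0,0,0,0,0,0,0,0,0,0,0,0,0,0,0,0,0,0,0,0,0,0,0,0,0,0,0,0,0,0,0,0,0,0,0,0,0,0,0,0,0,0,0,0]' --jaw 1

```text
clock: 50.45
ee_pos: [615.4, -53.7, 52.6]
tcp_rot: [-3.141, 0.0, 1.585]
contact_force: [-2.5, -0.2, 3.7]
gripper_width: 18.0
```

Emit:
servo_tool --commands '[-0.03,0,0,0,0,0,-0.07,0,0,0,0,0,-0.12,0,0,0,0,0,-0.2,0,0,0,0,0,-0.25,0,0,0,0,0,-0.25,0,0,0,0,0,-0.25,0,0,0,0,0,-0.25,0,0,0,0,0,-0.25,0,0,0,0,0,-0.25,0,0,0,0,0,-0.25,0,0,0,0,0,-0.25,0,0,0,0,0,-0.25,0,0,0,0,0,-0.25,0,0,0,0,0,-0.25,0,0,0,0,0,-0.25,0,0,0,0,0,-0.25,0,0,0,0,0,-0.2,0,0,0,0,0,-0.15,0,0,0,0,0,-0.05,0,0,0,0,0]'

```text
clock: 52.45
ee_pos: [618.7, -258.3, 52.6]
tcp_rot: [3.141, 0.001, 1.584]
contact_force: [0.5, 1.9, 5.2]
gripper_width: 17.9
```

```bash
python3 - <<'E'
from h import *
to(618,-272.5,51,1.585)
E
```

```text
turn [ 0.01  0.01 -0.01]  shift-after [-0.283 -0.017  0.032]  shift-now [-0.283 -0.017  0.032]
52.45 [ 618.7 -258.3   52.6] [3.141e+00 1.000e-03 1.584e+00] [0.5 1.9 5.2] 17.9 q [-0.48  0.31  1.72 -0.    1.11 -0.49]
```

Emit:
servo_tool --commands '[-0.07,0,0,0,0,0,-0.07,0,0,0,0,0,-0.07,0,0,0,0,0,-0.06,0,0,0,0,0,-0.05,0,0,0,0,0,0,0,0,0,0,0]'

```text
clock: 53.05
ee_pos: [618.9, -273.4, 52.6]
tcp_rot: [3.141, 0.0, 1.585]
contact_force: [1.5, 2.2, 4.4]
gripper_width: 17.4
```

Emit:
servo_tool --commands '[-0.04,0,0,0,0,0,-0.04,0,0,0,0,0,-0.04,0,0,0,0,0,0,0,0,0,0,0]'

```text
clock: 53.45
ee_pos: [618.8, -273.9, 52.4]
tcp_rot: [-3.14, -0.01, 1.585]
contact_force: [-1.0, 17.9, 10.6]
gripper_width: 17.7
```

Emit:
servo_tool --commands '[0,0,0,0,0,0,0,0,0,0,0,0,0,0,0,0,0,0,0,0,0,0,0,0,0,0,0,0,0,0]' --jaw -0.2

```text
clock: 53.95
ee_pos: [618.3, -279.6, 52.0]
tcp_rot: [-3.141, -0.0, 1.584]
contact_force: [-0.2, 0.4, -0.9]
gripper_width: 52.5
```

Emit:
servo_tool --commands '[0,0,-0.3,0,0,0,0,0,-0.6,0,0,0,0,0,-0.6,0,0,0,0,0,-0.6,0,0,0,0,0,-0.6,0,0,0,0,0,0,0,0,0]'

```text
clock: 54.55
ee_pos: [621.6, -280.9, 195.5]
tcp_rot: [3.131, 0.006, 1.584]
contact_force: [-0.4, -1.1, 0.5]
gripper_width: 56.8
```

```bash
python3 - <<'E'
from h import *
im,d,c=cap("wrist","w24"); X=cloud(d,c)
m=(X[...,2]>80)&(X[...,2]<90)&(abs(X[...,0]-618)<40)&(abs(X[...,1]+272)<40)
p=X[m];r=cv2.minAreaRect(p[:,:2].astype(np.float32));print(r)
im,d,c=cap("top","t5"); crop(im,330,120,600,320,3,"t5c")
to(439.2-50,-347.6,150,0)
E
```

```text
((618.3161010742188, -272.381591796875), (17.27921485900879, 27.66245460510254), 0.24587953090667725)
turn [ 3.000e-02 -1.000e-02  1.513e+01]  shift-after [-4.6    1.36   0.787]  shift-now [-1.296 -4.62   0.777]
54.65 [ 619.2 -279.6  189.3] [3.139e+00 2.000e-03 1.584e+00] [-0.5  0.3  0.2] 57.0 q [-0.5   0.2   1.61 -0.    1.33 -0.52]
```

View pics/w24.png

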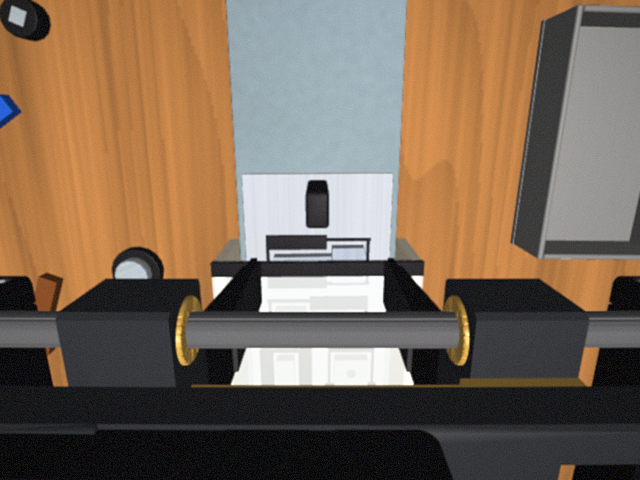

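View pics/t5c.png

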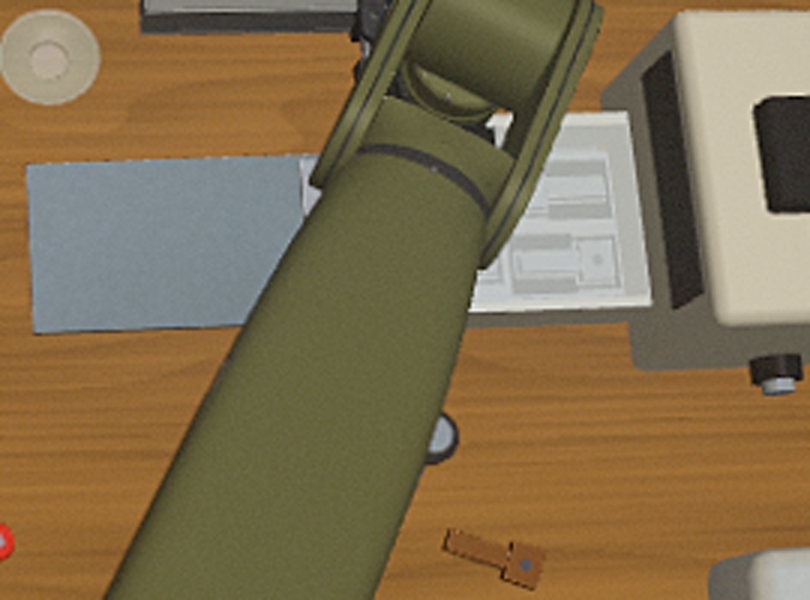

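Emit:
servo_tool --commands '[-0.2,-0.25,0,0,0,0,-0.35,-0.45,0,0,0,0,-0.35,-0.45,0,0,0,0,-0.35,-0.45,0,0,0,0,-0.35,-0.45,0,0,0,0,-0.35,-0.45,0,0,0,0,-0.35,-0.45,0,0,0,0,-0.35,-0.45,0,0,0,0,-0.15,-0.2,0,0,0,0,0,0,0,0,0,0,0,0,0,0,0,0]' --jaw 1

```text
clock: 55.75
ee_pos: [440.5, -421.2, 186.6]
tcp_rot: [-3.141, -0.001, 1.584]
contact_force: [0.2, 0.2, 0.1]
gripper_width: 0.1
```

```bash
python3 - <<'E'
from h import *
im,d,c=cap("wrist","w25"); X=cloud(d,c)
st()
hsv=cv2.cvtColor(im,cv2.COLOR_BGR2HSV)
m=((hsv[...,1]<60)&(hsv[...,2]>110)).astype(np.uint8); m[:,:150]=m[:,:150];m[300:]=0
n,l,s,cc=cv2.connectedComponentsWithStats(m)
for i in range(1,n):
    if s[i,4]>300:
        p=X[l==i]; print(cc[i].round(0),s[i,4],np.nanmedian(p,0).round(1),np.nanmin(p,0).round(1),np.nanmax(p,0).round(1))
E
```

```text
55.8 [ 440.9 -421.   186.8] [-3.141e+00 -1.000e-03  1.585e+00] [0.9 0.2 0.1] 0.6 q [-0.85  0.06  1.77  0.    1.32 -0.86]
[531.  44.] 11110 [ 600.1 -285.9   15.8] [ 533.8 -318.8   -1.7] [ 700.6 -247.7   85. ]
[542. 197.] 38317 [ 603.5 -400.6   72.9] [ 513.2 -484.6   64.9] [ 690.2 -326.4  265.9]
[327. 127.] 1114 [ 443.2 -351.5   21.8] [ 427.1 -366.8    9.9] [ 459.1 -336.2   24.3]
```

View pics/w25.png

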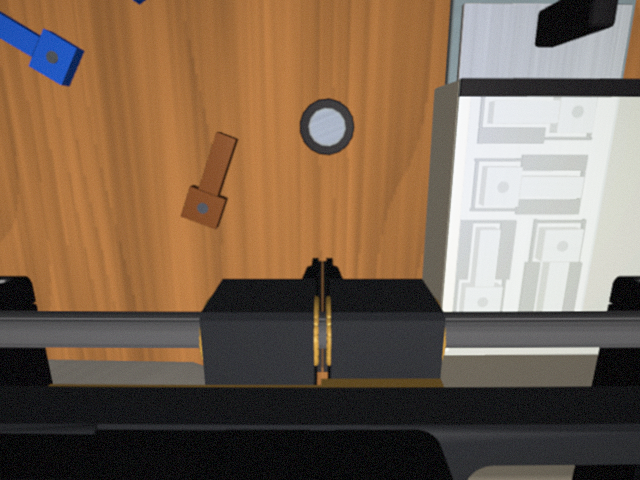

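Emit:
servo_tool --commands '[0.35,0.05,0,0,0,0,0.35,0.01,0.1,0,0,0,0.35,0,0.3,0,0,0,0.34,0,0.5,0,0,0,0,0,0.5,0,0,0,0,0,0.5,0,0,0,0,0,0.5,0,0,0,0,0,0.4,0,0,0,0,0,0.2,0,0,0,0,0,0.1,0,0,0,0,0,0,0,0,0,0,0,0,0,0,0]'

```text
clock: 57.0
ee_pos: [443.5, -352.4, 33.6]
tcp_rot: [3.14, 0.001, 1.585]
contact_force: [0.2, -0.2, 0.9]
gripper_width: 0.6
```

Emit:
servo_tool --commands '[0,0,0.1,0,0,0,0,0,0.05,0,0,0,0,0,0.04,0,0,0,0,0,0.04,0,0,0,0,0,0.04,0,0,0,0,0,0,0,0,0]'

```text
clock: 57.6
ee_pos: [442.6, -352.2, 19.0]
tcp_rot: [-3.141, -0.0, 1.585]
contact_force: [-0.6, -0.1, 3.8]
gripper_width: 0.5
```

Emit:
servo_tool --commands '[0,0,0.03,0,0,0,0,0,0.03,0,0,0,0,0,0.03,0,0,0,0,0,0.03,0,0,0,0,0,0,0,0,0]'

```text
clock: 58.1
ee_pos: [442.8, -352.4, 16.0]
tcp_rot: [-3.14, -0.001, 1.585]
contact_force: [-8.2, 6.8, 21.8]
gripper_width: 0.5
```

Emit:
servo_tool --commands '[0,0,-0.2,0,0,0,0,0,-0.5,0,0,0,0,0,-0.6,0,0,0,0,0,-0.6,0,0,0,0,0,-0.6,0,0,0,0,0,-0.6,0,0,0,0,0,-0.6,0,0,0,0,0,-0.6,0,0,0,0,0,-0.6,0,0,0,0,0,-0.6,0,0,0,0,0,0,0,0,0]'

```text
clock: 59.2
ee_pos: [444.4, -353.7, 293.2]
tcp_rot: [3.135, 0.006, 1.585]
contact_force: [1.1, -0.0, 0.9]
gripper_width: 0.9
```

```bash
python3 - <<'E'
from h import *
im,d,c=cap("wrist","w26"); X=cloud(d,c)
to(610,225,290,1.57+.13)
E
```

```text
turn [ 0.03  0.04 -1.1 ]  shift-after [1.1034e+01 4.7890e+00 4.0000e-03]  shift-now [11.512  3.488 -0.023]
59.25 [ 443.6 -353.   290.2] [3.138 0.004 1.585] [ 0.3 -0.2 -0. ] 0.7 q [-0.77 -0.1   1.75  0.    1.49 -0.78]
```

View pics/w26.png

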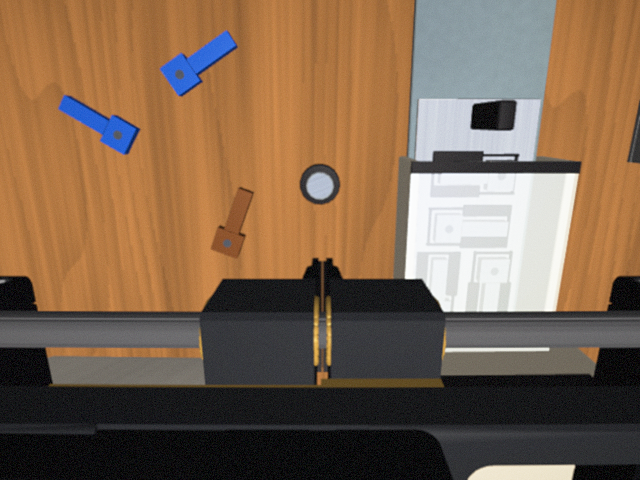

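Emit:
servo_tool --commands '[0.3,0.1,0,0,0,-0.55,0.5,0.2,0,0,0,-0.55,0.65,0.28,0,0,0,0,0.65,0.28,0,0,0,0,0.65,0.28,0,0,0,0,0.65,0.28,0,0,0,0,0.65,0.28,0,0,0,0,0.65,0.28,0,0,0,0,0.65,0.28,0,0,0,0,0.65,0.28,0,0,0,0,0.65,0.28,0,0,0,0,0.65,0.28,0,0,0,0,0.65,0.28,0,0,0,0,0.65,0.28,0,0,0,0,0.65,0.28,0,0,0,0,0.65,0.28,0,0,0,0,0.65,0.28,0,0,0,0,0.4,0.2,0,0,0,0,0,0,0,0,0,0,0,0,0,0,0,0]'

```text
clock: 61.25
ee_pos: [607.8, 220.0, 285.5]
tcp_rot: [-3.138, 0.001, 1.701]
contact_force: [0.6, 0.1, -0.3]
gripper_width: 0.5
```

```bash
cat > hk.py <<'E'
from h import *
import sys
im,d,c=cap("wrist",sys.argv[1]); X=cloud(d,c); st()
z=X[...,2]
m=(z>188)&(z<225)&(abs(X[...,0]-630)<110)&(abs(X[...,1]-305)<90)
m[260:]=False
p=X[m]; v,u=np.where(m); print(m.sum(),u.min(),u.max(),v.min(),v.max())
for lo in range(560,700,10):
    q=p[(p[:,0]>=lo)&(p[:,0]<lo+10)]
    l=q[q[:,1]>307];r=q[q[:,1]<=307]
    f=lambda a: (len(a),)+tuple(np.round(np.r_[a[:,1].min(),a[:,1].max(),np.median(a[:,2]),a[:,2].max()],1)) if len(a)>3 else len(a)
    print(lo,f(l),f(r))
E
python3 hk.py w27
```

```text
61.3 [607.9 219.4 286.1] [-3.139e+00  1.000e-03  1.700e+00] [-0.1 -0.1  0.1] 0.2 q [ 0.26  0.08  1.57 -0.    1.49  0.13]
9446 293 481 24 181
560 0 0
570 (90, np.float64(327.4), np.float64(334.4), np.float64(215.8), np.float64(219.0)) 0
580 (272, np.float64(327.3), np.float64(336.3), np.float64(209.4), np.float64(219.3)) (80, np.float64(259.8), np.float64(267.7), np.float64(215.8), np.float64(217.7))
590 (242, np.float64(328.8), np.float64(337.8), np.float64(198.3), np.float64(202.9)) (211, np.float64(260.0), np.float64(269.1), np.float64(208.7), np.float64(217.2))
600 (229, np.float64(330.5), np.float64(339.1), np.float64(198.1), np.float64(201.5)) (189, np.float64(261.3), np.float64(270.5), np.float64(198.2), np.float64(201.4))
610 (231, np.float64(331.9), np.float64(340.4), np.float64(198.3), np.float64(200.7)) (184, np.float64(263.4), np.float64(271.8), np.float64(198.2), np.float64(200.5))
620 (236, np.float64(333.2), np.float64(342.5), np.float64(198.2), np.float64(200.9)) (182, np.float64(264.7), np.float64(273.2), np.float64(198.3), np.float64(200.6))
630 (235, np.float64(334.
[... 373 characters left out ...]
.2), np.float64(200.5)) (186, np.float64(269.3), np.float64(277.7), np.float64(198.2), np.float64(200.7))
660 (1055, np.float64(315.2), np.float64(355.1), np.float64(208.0), np.float64(216.7)) (184, np.float64(270.7), np.float64(279.0), np.float64(198.3), np.float64(200.5))
670 (1769, np.float64(307.0), np.float64(356.3), np.float64(214.8), np.float64(217.0)) (1375, np.float64(265.9), np.float64(307.0), np.float64(212.5), np.float64(216.8))
680 (564, np.float64(307.0), np.float64(356.0), np.float64(214.7), np.float64(217.0)) (1014, np.float64(266.1), np.float64(307.0), np.float64(214.9), np.float64(217.2))
690 0 (77, np.float64(268.1), np.float64(292.1), np.float64(214.4), np.float64(216.2))
```

View pics/w27.png

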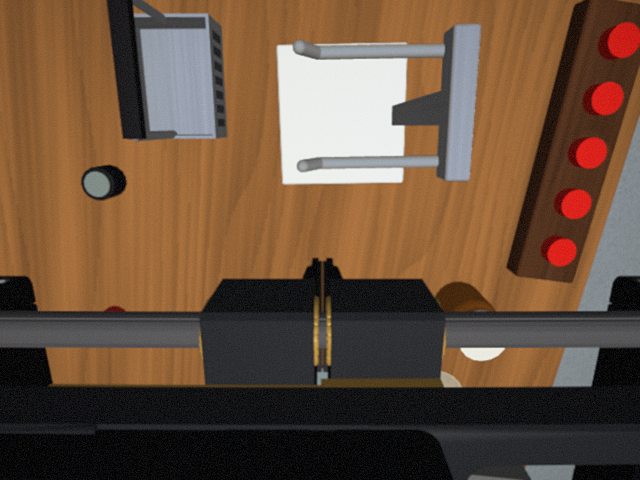

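```bash
python3 - <<'E'
from h import *
to(446,230,240,1.685)
E
```

```text
turn [-0.02  0.01  0.14]  shift-after [ 0.579 -3.193  0.922]  shift-now [ 0.626 -3.182  0.93 ]
61.3 [607.9 219.4 286.1] [-3.139e+00  1.000e-03  1.700e+00] [-0.1 -0.1  0.1] 0.2 q [ 0.26  0.08  1.57 -0.    1.49  0.13]
```

Emit:
servo_tool --commands '[0.05,-0.25,0,0,0,0.14,0.08,-0.45,0.1,0,0,0,0.08,-0.45,0.1,0,0,0,0.08,-0.45,0.1,0,0,0,0.08,-0.45,0.1,0,0,0,0.08,-0.45,0.1,0,0,0,0.08,-0.45,0.2,0,0,0,0.05,-0.24,0.2,0,0,0,0,0,0,0,0,0,0,0,0,0,0,0]' --jaw -0.2

```text
clock: 62.3
ee_pos: [446.5, 230.0, 243.3]
tcp_rot: [3.141, -0.0, 1.684]
contact_force: [0.0, -0.5, -0.1]
gripper_width: 57.2
```

```bash
python3 - <<'E'
from h import *
im,d,c=cap("wrist","w28"); X=cloud(d,c); z=X[...,2]
m=(z>125)&(z<145)&(abs(X[...,0]-437)<50)&(abs(X[...,1]-316)<80); m[255:]=False
p=X[m];r=cv2.minAreaRect(p[:,:2].astype(np.float32));print(m.sum(),r,np.median(p[:,2]),p.min(0),p.max(0))
st()
E
```

```text
3921 ((439.0032653808594, 314.30889892578125), (16.006437301635742, 113.46595764160156), 7.065161228179932) 134.93586408212855 [425.15317121 257.9117366  130.17105353] [453.59236833 371.22686191 137.75552931]
62.35 [447.1 230.2 243.6] [ 3.14  -0.     1.684] [ 0.3 -0.3 -0.1] 57.3 q [ 0.37 -0.23  1.94 -0.    1.43  0.26]
```

View pics/w28.png

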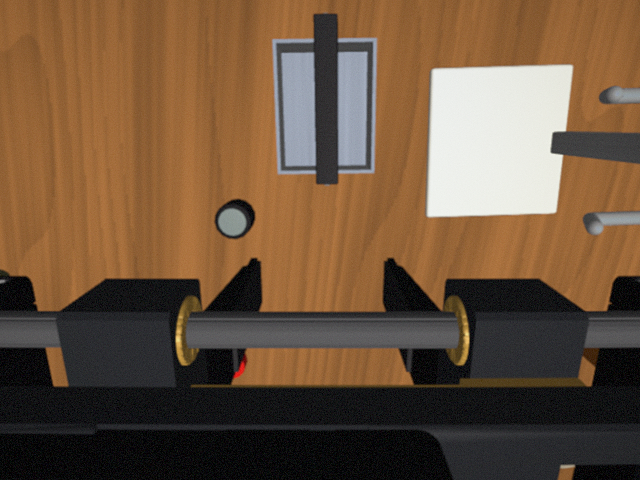

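```bash
python3 - <<'E'
from h import *
to(439,314.3,111,1.694)
E
```

```text
turn [ 0.01 -0.   -0.09]  shift-after [1.69  0.046 2.652]  shift-now [1.69  0.026 2.653]
62.35 [447.1 230.2 243.6] [ 3.14  -0.     1.684] [ 0.3 -0.3 -0.1] 57.3 q [ 0.37 -0.23  1.94 -0.    1.43  0.26]
```

Emit:
servo_tool --commands '[0.4,0.03,0,0,0,-0.09,0.4,0.01,0,0,0,0,0.4,0,0,0,0,0,0.4,0,0,0,0,0,0.09,0,0.2,0,0,0,0,0,0.45,0,0,0,0,0,0.5,0,0,0,0,0,0.5,0,0,0,0,0,0.5,0,0,0,0,0,0.3,0,0,0,0,0,0.2,0,0,0,0,0,0,0,0,0,0,0,0,0,0,0]'

```text
clock: 63.65
ee_pos: [439.2, 314.9, 111.3]
tcp_rot: [3.14, -0.001, 1.694]
contact_force: [-0.1, 0.1, 0.7]
gripper_width: 56.9
```

Emit:
servo_tool --commands '[0,0,0,0,0,0,0,0,0,0,0,0,0,0,0,0,0,0,0,0,0,0,0,0,0,0,0,0,0,0,0,0,0,0,0,0,0,0,0,0,0,0,0,0,0,0,0,0]' --jaw 1

```text
clock: 64.45
ee_pos: [438.7, 314.7, 110.5]
tcp_rot: [3.141, -0.0, 1.695]
contact_force: [0.8, -0.5, 0.0]
gripper_width: 15.8
```

Emit:
servo_tool --commands '[0,0,-0.1,0,0,0,0,0,-0.2,0,0,0,0,0,-0.3,0,0,0,0,0,-0.3,0,0,0,0,0,-0.3,0,0,0,0,0,-0.3,0,0,0,0,0,-0.3,0,0,0,0,0,-0.2,0,0,0,0,0,-0.1,0,0,0,0,0,0,0,0,0]'

```text
clock: 65.45
ee_pos: [438.8, 314.9, 216.3]
tcp_rot: [3.14, -0.001, 1.695]
contact_force: [-0.2, 0.2, -3.7]
gripper_width: 15.9
```

```bash
python3 - <<'E'
from h import *
im,d,c=cap("wrist","w29")
im,d,c=cap("scene","s2");crop(im,350,170,560,380,3,"s2c")
to(604.5,300.3,219,1.571+.151)
E
```

```text
turn [-0.01  0.   -0.26]  shift-after [-0.782  3.247 -0.086]  shift-now [-0.692  3.267 -0.089]
65.55 [438.1 314.5 214.7] [-3.140e+00  1.000e-03  1.695e+00] [ 0.1 -0.3 -3.4] 16.0 q [ 0.52 -0.12  1.9  -0.    1.37  0.4 ]
```

View pics/s2c.png

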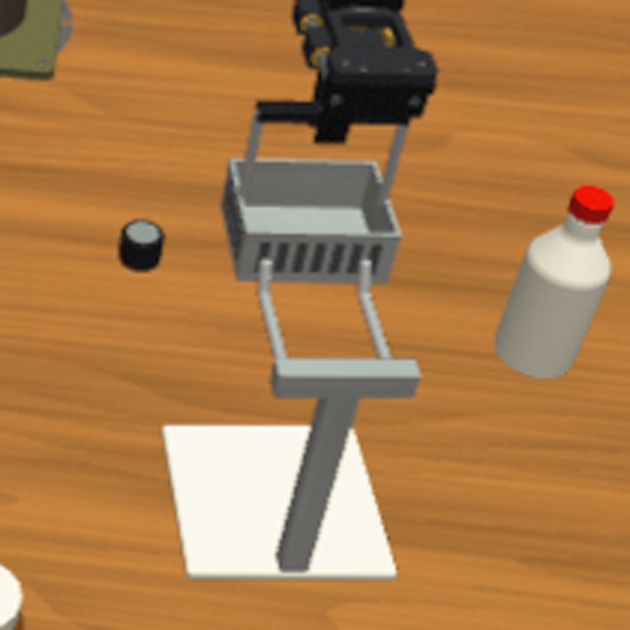

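Emit:
servo_tool --commands '[-0.1,0,-0.04,0,0,-0.13,-0.2,0,-0.04,0,0,-0.13,-0.25,0,0,0,0,0,-0.15,0,0,0,0,0,-0.08,0.1,0,0,0,0,0,0.2,0,0,0,0,0,0.3,0,0,0,0,0,0.3,0,0,0,0,0,0.3,0,0,0,0,0,0.3,0,0,0,0,0,0.2,0,0,0,0,0,0.1,0,0,0,0,0,0,0,0,0,0]'

```text
clock: 66.85
ee_pos: [533.5, 289.7, 219.1]
tcp_rot: [-3.141, 0.0, 1.722]
contact_force: [0.3, 0.4, -4.1]
gripper_width: 15.4
```

```bash
python3 - <<'E'
from h import *
im,d,c=cap("wrist","w30")
to(604.5,300.3,219,1.571+.151)
E
```

```text
turn [-0.01  0.   -0.  ]  shift-after [-0.006  1.445  0.003]  shift-now [-0.006  1.445  0.002]
66.9 [533.  289.7 219.1] [-3.141  0.     1.722] [ 0.8 -0.8 -2.8] 15.9 q [0.41 0.03 1.75 0.   1.37 0.26]
```

View pics/w30.png

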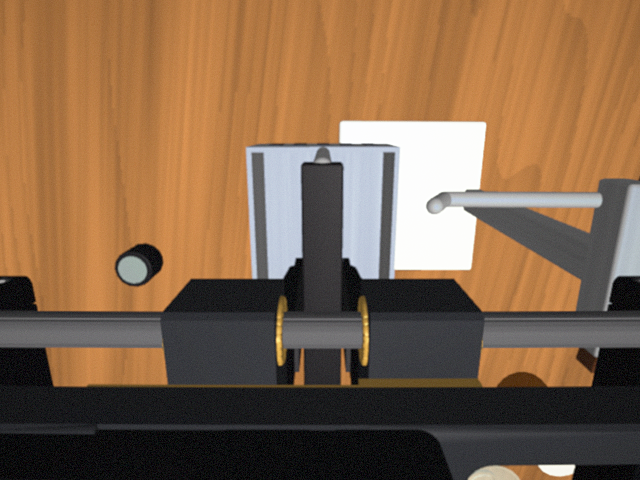

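Emit:
servo_tool --commands '[0,0.1,0,0,0,0,0,0.2,0,0,0,0,0,0.3,0,0,0,0,0,0.3,0,0,0,0,0,0.3,0,0,0,0,0,0.16,0,0,0,0,0,0.08,0,0,0,0,0,0,0,0,0,0,0,0,0,0,0,0]'

```text
clock: 67.8
ee_pos: [603.9, 300.5, 219.3]
tcp_rot: [-3.141, 0.0, 1.722]
contact_force: [0.2, -0.5, -3.4]
gripper_width: 15.8
```

```bash
python3 - <<'E'
from h import *
im,d,c=cap("wrist","w31")
im,d,c=cap("scene","s3");crop(im,350,170,560,380,3,"s3c")
to(604.5,300.3,185,1.571+.151)
E
```

```text
turn [-0. -0.  0.]  shift-after [-0.006  0.014  0.689]  shift-now [-0.006  0.014  0.689]
67.9 [603.8 300.5 219.5] [-3.141 -0.     1.722] [-0.2 -1.  -3.6] 15.6 q [0.38 0.17 1.59 0.   1.38 0.23]
```

View pics/w31.png

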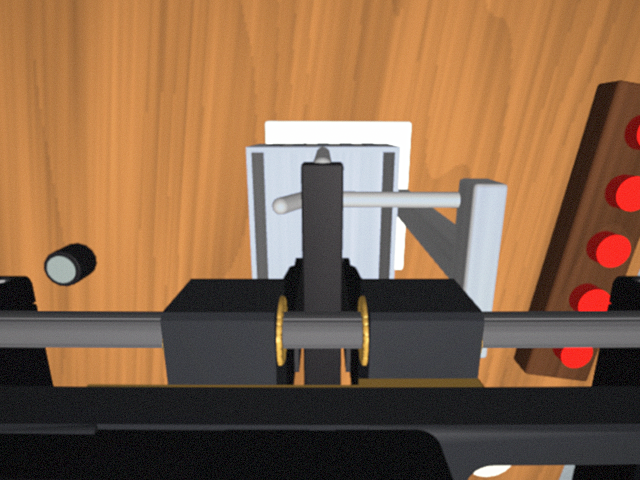

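View pics/s3c.png

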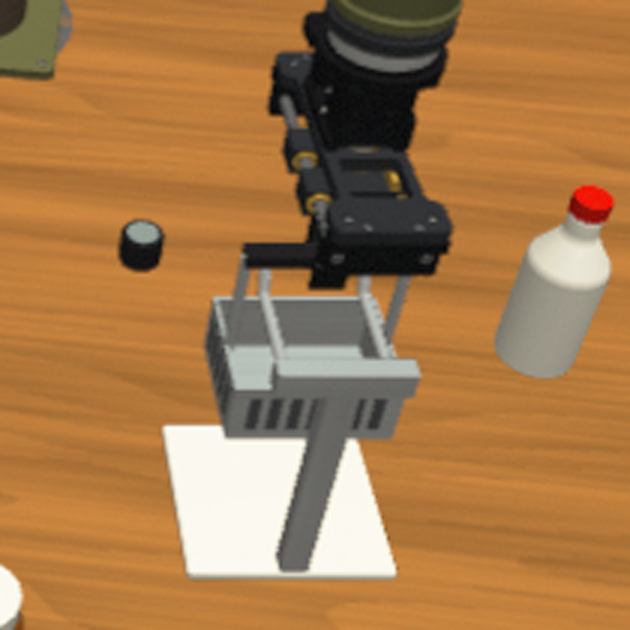

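```bash
python3 - <<'E'
from h import *
im,d,c=cap("scene"); X=cloud(d,c)
m=(X[...,2]>15)&(X[...,2]<195)&(X[...,0]>640)&(X[...,0]<760)&(abs(X[...,1]-305)<70)
p=X[m]
for a in range(15,195,20):
    q=p[(p[:,2]>=a)&(p[:,2]<a+20)]
    if len(q)>5: print(a,len(q),q.min(0).round(0),q.max(0).round(0),np.median(q,0).round(0))
E
```

```text
15 72 [675. 302.  15.] [691. 324.  35.] [687. 312.  26.]
35 74 [675. 302.  35.] [691. 325.  54.] [687. 311.  46.]
55 79 [674. 300.  55.] [691. 325.  75.] [687. 311.  65.]
75 89 [676. 300.  75.] [690. 325.  95.] [687. 311.  85.]
95 145 [640. 248.  95.] [692. 364. 115.] [683. 306. 110.]
115 375 [640. 247. 115.] [692. 365. 135.] [653. 301. 125.]
135 360 [640. 247. 135.] [691. 365. 155.] [655. 300. 145.]
155 144 [641. 247. 155.] [691. 325. 175.] [686. 305. 162.]
175 117 [677. 272. 175.] [693. 357. 195.] [687. 312. 187.]
```

Column is vertical at x≈675–691, clear of the basket (max x≈655). Lower.

Emit:
servo_tool --commands '[0,0.01,0.1,0,0,0,0,0,0.15,0,0,0,0,0,0.15,0,0,0,0,0,0.12,0,0,0,0,0,0.08,0,0,0,0,0,0.04,0,0,0,0,0,0,0,0,0]'

```text
clock: 68.65
ee_pos: [604.6, 300.5, 186.9]
tcp_rot: [-3.141, 0.0, 1.722]
contact_force: [-0.9, 0.5, -2.7]
gripper_width: 15.4
```

Emit:
servo_tool --commands '[0,0,0.02,0,0,0,0,0,0.01,0,0,0,0,0,0,0,0,0]'

```text
clock: 68.95
ee_pos: [604.8, 300.6, 186.2]
tcp_rot: [3.141, -0.0, 1.722]
contact_force: [1.0, 0.4, -2.9]
gripper_width: 15.8
```

Emit:
servo_tool --commands '[0,0,0.02,0,0,0,0,0,0.02,0,0,0,0,0,0,0,0,0]'

```text
clock: 69.25
ee_pos: [604.8, 300.6, 184.3]
tcp_rot: [3.141, -0.0, 1.722]
contact_force: [-0.8, -0.6, -2.2]
gripper_width: 15.7
```

Emit:
servo_tool --commands '[0,0,0.02,0,0,0,0,0,0,0,0,0]'

```text
clock: 69.45
ee_pos: [604.9, 300.6, 184.1]
tcp_rot: [3.141, -0.0, 1.722]
contact_force: [-2.7, -0.5, 3.3]
gripper_width: 15.7
```

Emit:
servo_tool --commands '[0,0,0,0,0,0,0,0,0,0,0,0,0,0,0,0,0,0,0,0,0,0,0,0,0,0,0,0,0,0,0,0,0,0,0,0]' --jaw 0.15

```text
clock: 70.05
ee_pos: [604.7, 300.5, 182.8]
tcp_rot: [-3.142, -0.0, 1.722]
contact_force: [0.1, -0.2, 0.2]
gripper_width: 40.1
```

Emit:
servo_tool --commands '[0,0,-0.1,0,0,0,0,0,-0.2,0,0,0,0,0,-0.3,0,0,0,0,0,-0.4,0,0,0,0,0,-0.5,0,0,0,0,0,-0.5,0,0,0,0,0,0,0,0,0]'

```text
clock: 70.75
ee_pos: [606.9, 301.4, 290.2]
tcp_rot: [3.131, -0.002, 1.722]
contact_force: [0.3, -0.1, 1.5]
gripper_width: 40.0
```

```bash
python3 - <<'E'
from h import *
im,d,c=cap("wrist","w32")
im,d,c=cap("scene","s4");crop(im,350,170,560,380,3,"s4c")
st()
E
```

```text
70.85 [605.1 300.8 284.5] [ 3.139e+00 -1.000e-03  1.722e+00] [-0.  -0.4 -0.8] 41.0 q [0.38 0.15 1.51 0.   1.48 0.23]
```

View pics/w32.png

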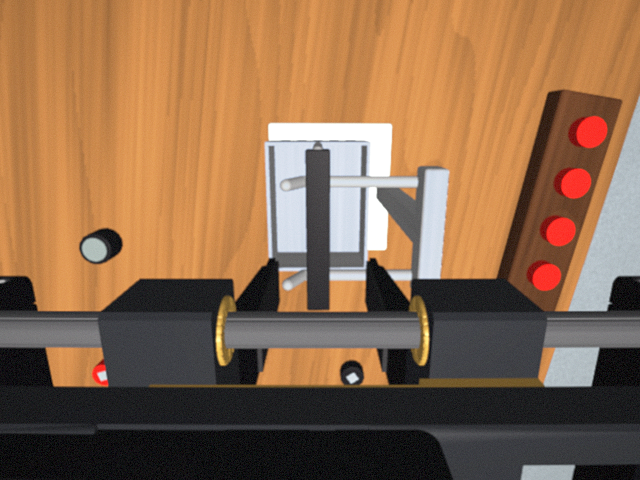

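View pics/s4c.png

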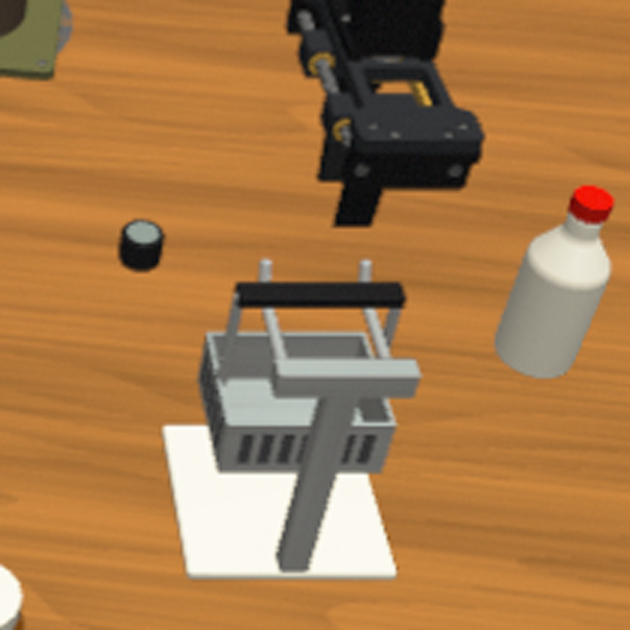

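Emit:
servo_tool --commands '[-0.3,0,0,0,0,0,-0.5,-0.3,0,0,0,0,-0.5,-0.5,0,0,0,0,-0.5,-0.5,0,0,0,0,-0.5,-0.5,0,0,0,0,-0.5,-0.5,0,0,0,0,-0.3,-0.5,0,0,0,0,0,-0.5,0,0,0,0,0,0,0,0,0,0,0,0,0,0,0,0,0,0,0,0,0,0,0,0,0,0,0,0]'

```text
clock: 72.05
ee_pos: [465.4, 122.6, 282.4]
tcp_rot: [-3.141, 0.0, 1.722]
contact_force: [0.8, 0.6, -0.2]
gripper_width: 40.5
```

```bash
python3 - <<'E'
from h import *
im,d,c=cap("top","t6"); X=cloud(d,c); z=X[...,2]
m=(z>190)&(z<225)&(abs(X[...,0]-604)<14)&(abs(X[...,1]-300)<62)&(im.max(2)<80)
p=X[m];print('bail',m.sum(),cv2.minAreaRect(p[:,:2].astype(np.float32)),np.median(p[:,2]))
l=p[p[:,1]>320];r=p[p[:,1]<280];print('z ends',np.median(l[:,2]),np.median(r[:,2]))
m=(z>78)&(z<92)&(abs(X[...,0]-618)<30)&(abs(X[...,1]+272)<30);p=X[m];print('tab',p[:,:2].mean(0),m.sum())
im2,_,_=cap("scene","s5"); st()
E
```

```text
bail 339 ((603.0689086914062, 303.8750305175781), (18.972715377807617, 109.5523910522461), 8.59073257446289) 207.59015980406434
z ends 207.7708286548111 207.56235628460058
tab [ 616.89404552 -268.69306651] 75
72.15 [465.3 122.7 282.6] [-3.141  0.     1.722] [-0.2  0.9  0.2] 40.2 q [ 0.15 -0.29  1.93 -0.    1.51 -0.01]
```

View pics/t6.png

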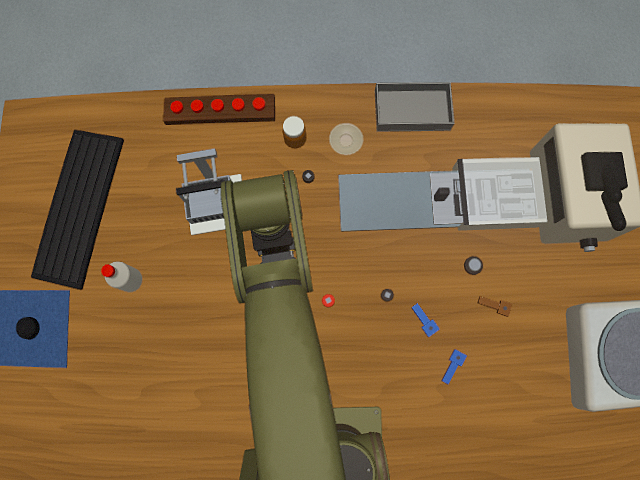

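View pics/s5.png

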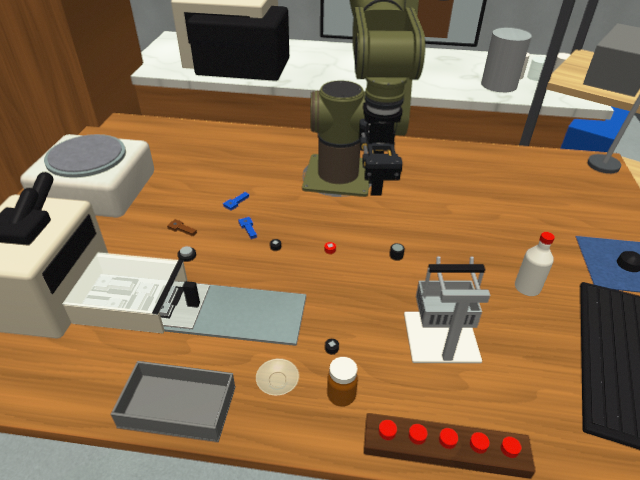

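```bash
python3 -c "
from workcell import ctrl
print(ctrl.sign_off())"
```

```text
the job is handed in; nothing more can be done
None
```

The job is done and handed in at about 72 s of the 210 s allowed. sign_off gave no verdict.

- **Carrier and bars:** I pulled the carrier out to its stop. All four bars lie flat, each in its own compartment with its head in the wide end. One bar had been knocked about 25 mm aside during the run, so I measured it again before picking it up.
- **Scan:** I pushed the carrier home until it met its stop at about 18 N, and the camera put its travel at about 219–220 mm. Only then did I press the start button, to about 22 N; it stopped moving after about 6 mm.
- **Basket:** It hangs by its handle across both prongs. I set it about 5 mm inside the nominal seat, so the bar rests on the level part of the prongs.

**Last checks:**
- The handle's two ends were level to within 0.2 mm.
- The bars showed flat through the clear hood.
- The other items on the bench looked unmoved.

The top and wrist cameras disagreed by about 3 mm on the tab's position. They had differed by the same amount before the carrier moved, so I took it as calibration error. No check failed.

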